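Bring the next specimen jar before the microscope

TASK

The jar lying by itself in one of the rack's side troughs has been examined: first lay it down (do not drop it) in the returns tray without tipping the pot there. Then push the front jar of the lane sideways, sliding it endwise without lifting it, into the trough in front of the microscope until it rests against that trough's end stop, and get clear so that the other jars roll forward and the next one lies at the front. Do not press against the microscope or the lamp, and leave everything else where it is.

Things in the scene. Friction and masses are not known exactly. Their poses are not given: they have to be found in the camera images.
- rack: fixed aluminium rack. Origin on the desk under the front jar's axis; x level, up the lane, away from the robot; y along the jars; z up. A lane 96 mm wide slopes at 10 degrees down to -x onto a front lip: 4 mm thick, inner face at x = -20, top at z = 38 mm. Side walls begin at x = +30 mm (24 mm over the floor). Jars lie at x = 0, 40, 79, 119, axes at z = 50, 57, 64, 71 mm; nothing is above z = 93 mm
- front_place (a point): middle of the axis of a jar at the foremost place of the lane: rack frame (0, 0, 50) mm. Floor under it at z = 30 mm. Open above, left and right, flush with both wings; the jars behind roll down into it by themselves when it is free
- left_wing (a point): middle of the axis of a jar in the left trough (wing) against its end stop: rack frame (0, 105, 50) mm. The lane's sloping floor and lip run on through the wing; floor at z = 30 mm under the axis, rear edge at x = +29 mm, nothing behind it up to x = +80 mm; end stop inner face at y = 150 mm, 16 mm over the floor. A jar slides endwise with about 1 to 3 N
- right_wing (a point): the same in the mirror-image right wing: rack frame (0, -105, 50) mm, end stop inner face at y = -150 mm
- view_point (a point): where the middle of a jar's axis is when it lies in the wing before the microscope, against the lip and the end stop: rack frame (0, +105 or -105, 50) mm, according to the side on which the microscope stands
- microscope: fixed small digital microscope with a level barrel (38 mm thick, its axis at z = 56 mm) on a round foot, standing behind one wing and looking at it; origin under it, on the desk, at rack frame x = 140 mm, y = +105 or -105 mm; the lens tip is 52 mm towards the wing (-x), all lower than 80 mm, and no wider than y +-40 mm
- lamp: fixed low white lamp behind the other wing; origin on the desk at rack frame x = 140 mm, y = -105 or +105 mm; head 60 mm wide, reaching 30 mm from the origin towards the wing, at most 95 mm high
- front_jar: a lying white plastic specimen jar with a red lid, a plain cylinder 40 mm in diameter and 90 mm long, 70 to 140 g; origin at the middle of its axis, own y axis along its length (its x and z axes turn as it rolls); the foremost of the four in the lane, lying across it against the lip
- second_jar: a lying white plastic specimen jar with a red lid, a plain cylinder 40 mm in diameter and 90 mm long, 70 to 140 g; origin at the middle of its axis, own y axis along its length (its x and z axes turn as it rolls); second in the lane, touching the front jar
- third_jar: a lying white plastic specimen jar with a red lid, a plain cylinder 40 mm in diameter and 90 mm long, 70 to 140 g; origin at the middle of its axis, own y axis along its length (its x and z axes turn as it rolls); third in the lane
- fourth_jar: a lying white plastic specimen jar with a red lid, a plain cylinder 40 mm in diameter and 90 mm long, 70 to 140 g; origin at the middle of its axis, own y axis along its length (its x and z axes turn as it rolls); fourth and last in the lane
- done_jar: a lying white plastic specimen jar with a red lid, a plain cylinder 40 mm in diameter and 90 mm long, 70 to 140 g; origin at the middle of its axis, own y axis along its length (its x and z axes turn as it rolls); the examined one, lying alone in the left or the right wing of the rack (either the microscope's wing or the other one), its axis along the rack's y at rack frame x = 0, z = 50 mm, y = +-98 to 104 mm
- tray: fixed grey open returns tray, to the left or the right of the rack: outside 190 mm (x) by 126 mm (y) by 35 mm high, walls and floor 4 mm; origin under its centre on the desk, its +x end away from the robot. A jar fits in it with its length along the tray's y, at tray x about -45 mm, with its axis at z = 24 mm; it may roll a little
- pot: squat upright white pot with a red lid, 44 mm in diameter and 50 mm high, standing loose in the far (+x) end of the tray at tray x = 52 to 62 mm; origin at its underside
- case: fixed closed grey case 190 x 126 x 36 mm on the other side of the rack; origin under its centre
- wash_bottle: upright loose white bottle, 56 mm in diameter, 150 mm high, at the back left or right; origin at its underside
- meter: black handheld meter lying flat, 110 x 58 x 24 mm, at the other back side; origin at its underside
- dish: low open glass dish, 80 mm in diameter, 16 mm high, standing on the case (far end); origin at its underside
- tweezers: steel tweezers lying flat, 128 mm long along x, 8 mm high, on the desk between robot and rack; origin at mid-length on the desk
- small_jar: upright small white jar with a red lid, 42 mm in diameter, 55 mm high, standing on the case (end near the robot); origin at its underside
Things that resemble listed ones, but are neither listed nor needed, are in the scene too. Leave any blue, purple or turquoise look-alike of the second_jar alone.

How it is judged:
By the outcome, as a careful person would: the job done as asked, in the order asked, and still so for the second after the job is handed in, with the robot touching nothing.
It also fails if it takes over 58 s, if anything falls off the work surface, if the arm or the gripper's body presses on something with over 40 N, if the wrist force passes 120 N, or if a joint passes its speed limit or range.

ROBOT

A 6-joint arm with a two-finger parallel gripper is mounted at the origin on the work surface. World frame = base frame: x ahead of the robot, y to its left, z up, the work surface at z = 0. Lengths are in m, angles in rad, forces in N, time in s.
With the tool pointing down it reaches from about 0.425 to 0.95 m from the base axis. Payload 3.5 kg.
Tool frame: the origin (TCP) lies between the finger pads; the fingertips stand 11 mm ahead of it and the grasp point (between the pads) lies 8 mm behind it (ctrl.tcp_to_tips is the distance from the TCP to the fingertips, in m); z points along the fingers, y is the direction in which the jaws open and shut (so a half turn about z gives the same grasp; the last joint's range is limited). The gripper opens to 85 mm and grips with 20 to 120 N. Pads are 22 mm wide; open, the fingers measure 114 mm over their backs; the gripper's body (76 mm by 85 mm) begins 54 mm behind the grasp point. The pads swing forward as they close: fully open they stand 13 mm farther back than shut.
Start: joints at [1.121, 0.286, 1.577, -0, 1.279, -0.15], TCP at [0.199, 0.645, 0.217] pointing down, gripper open.
Joint ranges: [-2.77, 2.77], [-0.9, 2.22], [0.21, 2.48], [-1.53, 4.67], [0.24, 2.81], [-2.84, 2.84]. Speed limits (rad/s): [2.79, 2.79, 3.14, 3.14, 3.14, 3.14].

INTERFACE

Orientations are given as a unit quaternion [x, y, z, w].
In Python, from plant import monitor, vision, workorder, ctrl gives the robot as it stands.
- The arm moves only by the tool jog_arm, never from a script. Its argument "series" is a list of rows, each a list of 4 numbers: the shift along the tool's x, y, z in m, then the turn about the tool's z in rad. In form: [[tx, ty, tz, spin], ...]. A call has exactly 8 rows; each row shifts and turns the pose as measured when the row begins, along the tool's axes as they then stand; what a row does not reach is not made up. A row lasts 1/12 s, in which the tool goes at most 41.7 mm and 7.16 degrees, less where a joint would pass 70% of its speed; a pose out of reach is approached as far as the arm can. A call is refused whole if a number of a shift passes 0.0417 or a number of a turn 0.125, either way. A call with a gripper value outside its range is refused whole. "grip" is the finger opening in m, from 0 to 0.0854, set as the call begins (left out, the last holds). The fingers move at their own pace and stop on an object; "grip_force" is the grip in N (left out, the last holds). Time passes only in rows, so rows that do not move let the fingers close, or fill a call up. It gives the time, the measured TCP pose, the force and the opening at its end, in the units of the state.
- monitor.get_state(): the state, without advancing time (a new reading comes with each control period).
- vision.read_camera(name): name is "side" or "top" or "wrist"; returns the picture (400x640x3 uint8, red, green, blue); there is no depth.
- vision.get_calibration(name): a dict with "vfov" (degrees; the focal length in pixels is half the picture's height over the tangent of half this angle, whatever the lens; pixels are square), "cx", "cy" (the principal point, pixels), "D" ([k1, k2, p1, p2, k3] as OpenCV has them; the pictures are not rectified), "R" (3x3) and "t" (3): a world point X has camera coordinates R X + t. Camera axes: x right, y down, z forward; pixel columns grow to the right and rows downward; lengths in m; the calibration is good to about 2 mm. A picture is of the moment at which its call begins: read the wrist's pose just before it. get_calibration takes no time and is no camera call; for the wrist camera it gives the pose at the moment of the call.
- workorder.sign_off(): hands the job in, once; it reports no verdict.
The state is a dict: "time": time; "qpos": joint angles; "dq": joint speeds; "joint_efforts": joint torques, N m; "eef_pos": TCP position; "tcp_rot": TCP orientation; "contact_force": force on the tool from outside, world axes, zero at the start; "wrist_torque": the same for the moment, N m; "opening": opening from 0.0 (shut) to 1.0 (fully open).
Only numpy, scipy, OpenCV 4.12 (cv2) and the standard library are available. Lean on these libraries where they do the work, as an engineer would, in place of code of your own. Each camera call takes 0.05 s, during which the arm holds its last target.

## Working session

There is one attempt and no reset: what is moved stays moved. The work goes in short steps, Python scripts to look and compute and a tool call to move; the robot and the scene stay as the last step left them, time stands still between calls to the robot, and variables do not carry over. Pictures are saved under pics/ and viewed, and the job is handed in when it is done.

Besides the shell and the picture viewer there is one more tool, called after "Request:" by a JSON object that holds its "name" and its "arguments", one argument or row to a line. jog_arm: Moves the arm, as the interface text tells. Its arguments: {"type":"object","properties":{"series":{"type":"array","items":{"type":"array","items":{"type":"number"}}},"grip":{"type":"number"},"grip_force":{"type":"number"}},"required":["series"]}

```bash
ls; mkdir -p pics; python3 - <<'E'
from plant import monitor, vision, workorder, ctrl
import cv2
s=monitor.get_state(); print(s); print(ctrl.tcp_to_tips)
for n in ("side","top","wrist"):
    c=vision.get_calibration(n); print(n,c)
    im=vision.read_camera(n); cv2.imwrite(f"pics/{n}0.png",im[:,:,::-1])
E
```

```text
pics
{'time': 0.0, 'qpos': array([ 1.12098779e+00,  2.87208713e-01,  1.57817761e+00, -3.48979805e-05,
        1.27862325e+00, -1.49977683e-01]), 'dq': array([ 0.00238919, -0.00061957, -0.00017172,  0.00073447, -0.00157791,
       -0.00201593]), 'joint_efforts': array([-6.54312316e-04, -4.05980229e+01, -2.92625964e+01, -1.42129807e-04,
        5.84412002e-03, -1.60505431e-05]), 'eef_pos': array([0.19902509, 0.64425884, 0.21511821]), 'tcp_rot': array([ 1.49349408e-01,  9.88783745e-01, -1.15945803e-03, -3.41042852e-04]), 'contact_force': array([ 0.0111509 , -0.39230171, -0.47121115]), 'wrist_torque': array([ 0.00710589, -0.03730578, -0.00749201]), 'opening': 1.0007668167934063}
0.011
side {'vfov': 54.34100144543441, 'cx': 317.10646246197143, 'cy': 189.33753543930567, 'D': array([-0.06091263,  0.        ,  0.        ,  0.        ,  0.        ]), 'R': array([[-0.95284768, -0.30297173, -0.01701256],
       [-0.20763402,  0.69184225, -0.69155073],
       [ 0.22129033, -0.65541012, -0.72212752]]), 't': array([0.49059982, 0.14373062, 0.90688957])}
top {'vfov': 52.35211679789797, 'cx': 321.13662099000686, 'cy': 202.50231984039198, 'D': array([-0.09477057,  0.        ,  0.        ,  0.        ,  0.        ]), 'R': array([[-0.02313194, -0.99973179, -0.00112715],
       [-0.98421975,  0.02297084, -0.1754532 ],
       [ 0.17543204, -0.00294921, -0.98448713]]), 't': array([0.00288397, 0.51731044, 0.89617387])}
wrist {'vfov': 67.61314159093311, 'cx': 319.02732894021324, 'cy': 199.91927575738825, 'D': array([-0.00620626,  0.        ,  0.        ,  0.        ,  0.        ]), 'R': array([[ 0.29423826,  0.95572932, -0.00230403],
       [ 0.92225013, -0.28329693,  0.26305426],
       [ 0.25075594, -0.07952552, -0.96477829]]), 't': array([-0.67265082, -0.03438781,  0.37872541])}
```

View pics/side0.png

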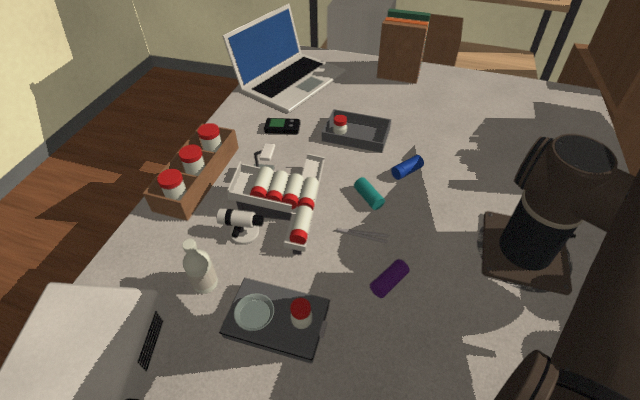

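View pics/top0.png

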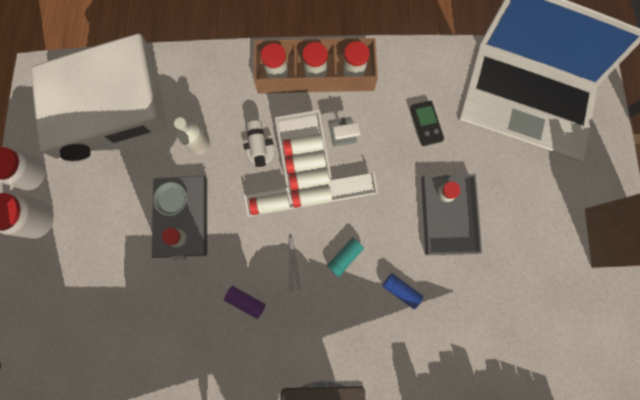

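View pics/wrist0.png

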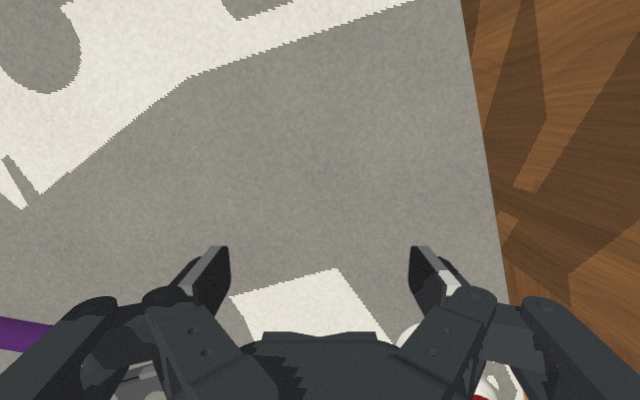

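The top view (pixels) shows:
- **Rack:** middle of the picture.
- **Done-jar candidate:** white with a red lid, in the left wing near (268,203). The microscope is on the same side at (258,143).
- **Front jar:** at (312,196).
- **Lamp:** right side, at (345,132).
- **Tray:** right side, at (451,213), with the pot at (451,190).
- **Case:** left side.
- **Look-alikes to leave alone:** purple (245,302), turquoise (346,257) and blue (403,291).

I'll confirm these in enlarged crops and then measure.

```bash
cat > h.py <<'E'
from plant import monitor, vision, workorder, ctrl
import cv2, numpy as np
def cal(n):
    c=vision.get_calibration(n); f=200/np.tan(np.radians(c['vfov'])/2)
    return np.array([[f,0,c['cx']],[0,f,c['cy']],[0,0,1]]),c['D'],c['R'],c['t']
def ray(C,uv):
    K,D,R,t=C; p=cv2.undistortPoints(np.array(uv,float).reshape(-1,1,2),K,D)[:,0]
    d=np.c_[p,np.ones(len(p))]@R; return -R.T@t, d/np.linalg.norm(d,axis=1)[:,None]
def plane(C,uv,z):
    o,d=ray(C,uv); return o+d*((z-o[2])/d[:,2])[:,None]
def tri(C1,u1,C2,u2):
    o1,d1=ray(C1,u1);o2,d2=ray(C2,u2);out=[]
    for a,b in zip(d1,d2):
        A=np.stack([a,-b],1); s=np.linalg.lstsq(A,o2-o1,rcond=None)[0]
        p,q=o1+s[0]*a,o2+s[1]*b; out.append(np.r_[(p+q)/2,np.linalg.norm(p-q)])
    return np.array(out)
def proj(C,X):
    K,D,R,t=C; return cv2.projectPoints(np.array(X,float).reshape(-1,1,3),cv2.Rodrigues(R)[0],t,K,D)[0][:,0]
def crop(im,x0,y0,x1,y1,s,fn):
    c=cv2.resize(im[y0:y1,x0:x1],None,fx=s,fy=s,interpolation=cv2.INTER_CUBIC); cv2.imwrite(fn,c)
E
python3 - <<'E'
from h import *
t=cv2.imread('pics/top0.png'); s=cv2.imread('pics/side0.png')
crop(t,235,85,395,225,5,'pics/t1.png'); crop(s,205,110,345,260,4,'pics/s1.png')
crop(t,410,165,490,265,5,'pics/t2.png')
crop(s,310,100,400,160,6,'pics/s2.png')
E
```

```text
(no output)
```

View pics/t1.png

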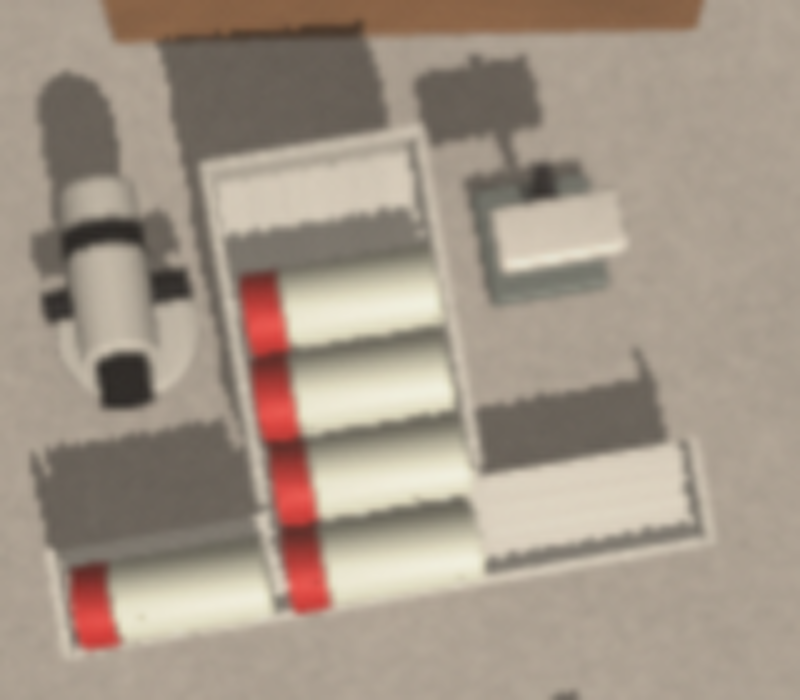

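View pics/s1.png

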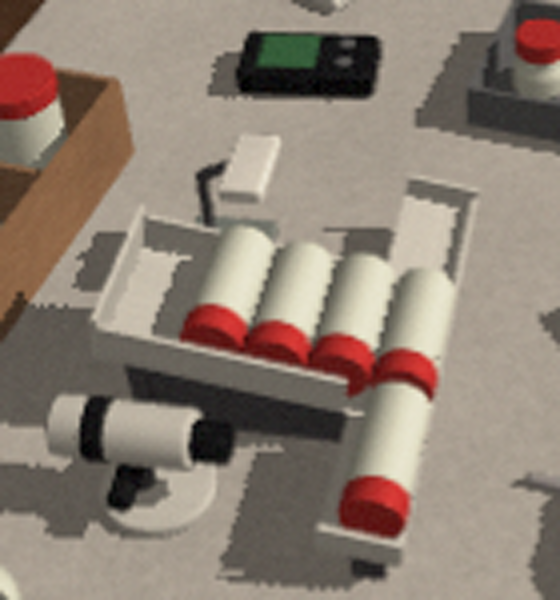

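View pics/t2.png

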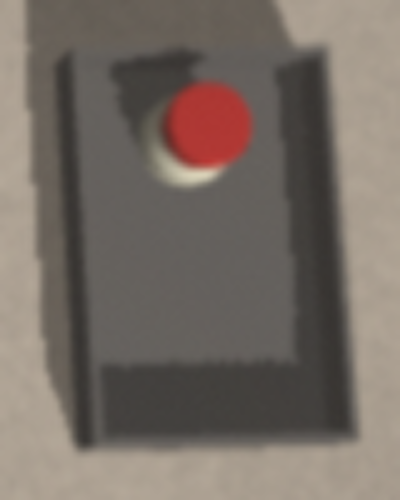

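View pics/s2.png

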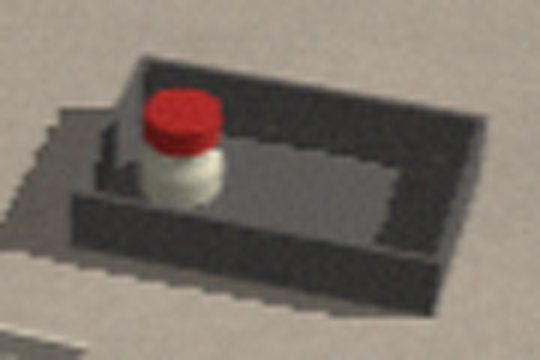

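The crops confirm it: the done jar is the only white one with a red lid lying alone, in the left (microscope) wing. Next I'll triangulate the rack corners, jar lids, tray corners and pot.

```bash
cat > m.py <<'E'
from h import *
T=cal('top');S=cal('side')
tc=lambda x,y,o,s:((x+.5)/s-.5+o[0],(y+.5)/s-.5+o[1])
pts={ # name: (t1 crop xy, s1 crop xy)
'frontL':((70,657),(402,555)),'frontR':((713,541),(478,190)),
'backL':((204,162),(95,325)),'backR':((424,126),(142,210)),
'stopR_rear':((692,440),(412,180)),'stopL_rear':((48,552),(322,530)),
}
for k,(a,b) in pts.items():
    print(k,(tri(T,[tc(*a,(235,85),5)],S,[tc(*b,(205,110),4)])[0]*1000).round(1))
tr={'nearR':((355,437),(487,117)),'nearL':((82,445),(435,262)),'farL':((62,52),(76,198)),'farR':((325,48),(148,60))}
# side crop: far from robot edge is left; 
a={'nearL':((80,446),(437,262)),'farL':((62,54),(76,196)),'nearR':((356,438),(486,117)),'farR':((326,48),(147,59))}
P=[]
for k,(x,y) in a.items():
    p=tri(T,[tc(*x,(410,165),5)],S,[tc(*y,(310,100),6)])[0]*1000; P.append(p); print('tray',k,p.round(1))
P=np.array(P); print('tray c',P.mean(0).round(1))
u=(P[1]+P[3]-P[0]-P[2])[:2]; print('tray yaw',np.arctan2(u[1],u[0]))
p=tri(T,[tc(207,125,(410,165),5)],S,[tc(184,107,(310,100),6)])[0]*1000; print('pot lid',p.round(1))
# red lids in top/side
for n,f in(('top','pics/top0.png'),('side','pics/side0.png')):
    im=cv2.imread(f); h=cv2.cvtColor(im,cv2.COLOR_BGR2HSV)
    m=((h[...,1]>150)&((h[...,0]<8)|(h[...,0]>172))&(h[...,2]>70)).astype(np.uint8)
    k,l,st,ce=cv2.connectedComponentsWithStats(m)
    for i in range(1,k):
        if st[i,4]>20: print(n,ce[i].round(1),st[i])
E
python3 m.py
```

```text
frontL [491.9 162.3  27.4   0.7]
frontR [ 539.  -141.8   35.1    0.6]
backL [713.   92.1  81.5   4.3]
backR [729.  -10.3  82.1   2.3]
stopR_rear [ 585.9 -133.6   39.9    2.6]
stopL_rear [538.  169.9  43.6   3.3]
tray nearL [ 3.934e+02 -2.470e+02  3.630e+01  3.000e-01]
tray farL [ 579.  -252.    31.9    1.8]
tray nearR [ 392.8 -380.4   29.3    0.7]
tray farR [ 579.8 -383.4   27.5    3.2]
tray c [ 486.3 -315.7   31.2    1.5]
tray yaw -0.021290308887582796
pot lid [ 539.2 -312.9   52.3    0.7]
top [314.6  53.4] [302  41  27  25 512]
top [356.5  52.6] [344  41  26  25 509]
top [272.8  54.5] [260  43  26  25 502]
top [287.2 148.3] [284 141   8  16  95]
top [  7.3 162.1] [  0 147  18  31 450]
top [289.5 165.6] [286 158   8  16  97]
top [293.  182.8] [290 175   8  16  93]
top [451.2 189.5] [443 182  17  16 214]
top [295.5 199.5] [292 193   8  14  80]
top [  7.9 210.7] [  0 194  20  36 568]
top [253.  206.9] [250 200   8  14  88]
top [170.5 236.1] [163 229  16  15 201]
side [339.9 119.7] [334 115  13  11 123]
side [207.8 131.2] [197 124  23  16 292]
side [190.1 153. ] [178 144  25  19 357]
side [169.5 178.2] [157 168  26  21 415]
side [281.4 197. ] [250 186  64  23 531]
side [298.1 236. ] [290 229  17  15 203]
side [300.1 308.1] [290 298  21  21 341]
```

```bash
cat >> h.py <<'E'
def th(s=None):
    s=s or monitor.get_state(); q=s['tcp_rot']; from scipy.spatial.transform import Rotation as Ro
    M=Ro.from_quat(q).as_matrix(); return np.arctan2(M[1,1],M[0,1])
def rows(goal,yaw,n=None,per=.0395):
    s=monitor.get_state(); p=np.array(s['eef_pos']); a=th(s); d=np.array(goal)-p
    da=(yaw-a+np.pi)%(2*np.pi)-np.pi
    N=n or int(np.ceil(max(np.linalg.norm(d)/per,abs(da)/.124)))
    M=max(1,int(np.ceil(abs(da)/.124))); 
    print('t',s['time'],'pos',p.round(4),'yaw',round(a,3),'N',N,'F',np.round(s['contact_force'],1),'q6',round(s['qpos'][5],2),'open',round(s['opening'],3))
    out=[]
    for i in range(N):
        sp=-da/M if i<M else 0
        w=d/N; c,sn=np.cos(a),np.sin(a)
        out.append([round(float(v),3) for v in (-sn*w[0]+c*w[1], c*w[0]+sn*w[1], -w[2], sp)]); a-=sp
    for i in range(0,N,8): print(out[i:i+8])
E
python3 - <<'E'
from h import *
rows([.53,.06,.22],.154)
E
```

```text
t 0.15 pos [0.1991 0.6444 0.2154] yaw 1.271 N 18 F [0.7 0.9 0.4] q6 -0.15 open 1.001
[[-0.027, -0.026, -0.0, 0.112], [-0.03, -0.022, -0.0, 0.112], [-0.032, -0.019, -0.0, 0.112], [-0.034, -0.015, -0.0, 0.112], [-0.036, -0.011, -0.0, 0.112], [-0.037, -0.007, -0.0, 0.112], [-0.037, -0.003, -0.0, 0.112], [-0.037, 0.001, -0.0, 0.112]]
[[-0.037, 0.005, -0.0, 0.112], [-0.036, 0.009, -0.0, 0.112], [-0.035, 0.013, -0.0, 0.0], [-0.035, 0.013, -0.0, 0.0], [-0.035, 0.013, -0.0, 0.0], [-0.035, 0.013, -0.0, 0.0], [-0.035, 0.013, -0.0, 0.0], [-0.035, 0.013, -0.0, 0.0]]
[[-0.035, 0.013, -0.0, 0.0], [-0.035, 0.013, -0.0, 0.0]]
```

Request:
{"name": "jog_arm", "arguments": {
  "series": [
    [-0.027,-0.026,0,0.112],
    [-0.03,-0.022,0,0.112],
    [-0.032,-0.019,0,0.112],
    [-0.034,-0.015,0,0.112],
    [-0.036,-0.011,0,0.112],
    [-0.037,-0.007,0,0.112],
    [-0.037,-0.003,0,0.112],
    [-0.037,0.001,0,0.112]
  ]
}}

```text
time: 0.82
eef_pos: [0.3429, 0.3767, 0.2102]
tcp_rot: [0.575, 0.818, -0.003, -0.001]
contact_force: [0.8, 0.6, -0.9]
opening: 0.998
```

Request:
{"name": "jog_arm", "arguments": {
  "series": [
    [-0.037,0.005,0,0.112],
    [-0.036,0.009,0,0.112],
    [-0.035,0.013,0,0],
    [-0.035,0.013,0,0],
    [-0.035,0.013,0,0],
    [-0.035,0.013,0,0],
    [-0.035,0.013,0,0],
    [-0.035,0.013,0,0]
  ]
}}

```text
time: 1.48
eef_pos: [0.479, 0.0958, 0.2096]
tcp_rot: [0.668, 0.744, -0.003, -0.0]
contact_force: [0.8, 0.5, 0.3]
opening: 1.001
```

```bash
python3 - <<'E'
from h import *
rows([.53,.06,.22],.154)
E
```

```text
t 1.4833 pos [0.479  0.0958 0.2096] yaw 0.107 N 2 F [0.8 0.5 0.3] q6 -0.11 open 1.001
[[-0.021, 0.023, -0.005, -0.047], [-0.022, 0.022, -0.005, 0.0]]
```

Request:
{"name": "jog_arm", "arguments": {
  "series": [
    [-0.021,0.023,-0.005,-0.047],
    [-0.022,0.022,-0.005,0],
    [0,0,0,0],
    [0,0,0,0],
    [0,0,0,0],
    [0,0,0,0],
    [0,0,0,0],
    [0,0,0,0]
  ],
  "grip": 0.062
}}

```text
time: 2.15
eef_pos: [0.5298, 0.0513, 0.217]
tcp_rot: [0.653, 0.757, -0.005, -0.002]
contact_force: [0.2, -0.1, -0.0]
opening: 0.725
```

```bash
python3 - <<'E'
from h import *
s=monitor.get_state(); print(s['eef_pos'],th(s),s['opening'],s['contact_force'])
C=cal('wrist'); im=vision.read_camera('wrist')[:,:,::-1]; cv2.imwrite('pics/w1.png',im)
import pickle; pickle.dump((C,s),open('w1.pkl','wb')); print(-C[2].T@C[3])
E
```

```text
[0.52979515 0.05125709 0.21695389] 0.14768290649307092 0.724830082705199 [ 0.16559136 -0.13029882 -0.03055961]
[0.52074517 0.11703297 0.37428279]
```

View pics/w1.png

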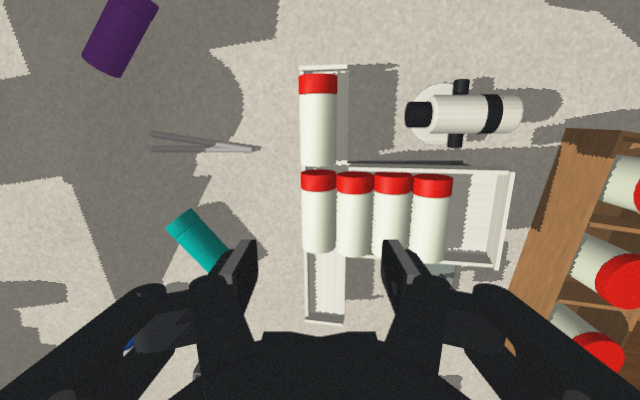

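```bash
python3 - <<'E'
from h import *
im=cv2.imread('pics/w1.png'); crop(im,285,55,365,180,4.8,'pics/w1a.png'); crop(im,285,160,365,335,3.4,'pics/w1b.png')
a=cv2.imread('pics/w1a.png');b=cv2.imread('pics/w1b.png')
h=600; cv2.imwrite('pics/w1c.png',np.hstack([a[:595],b[:595]] if min(len(a),len(b))>=595 else [cv2.copyMakeBorder(x,0,600-len(x),0,0,cv2.BORDER_CONSTANT) for x in (a,b)]))
E
```

```text
(no output)
```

View pics/w1c.png

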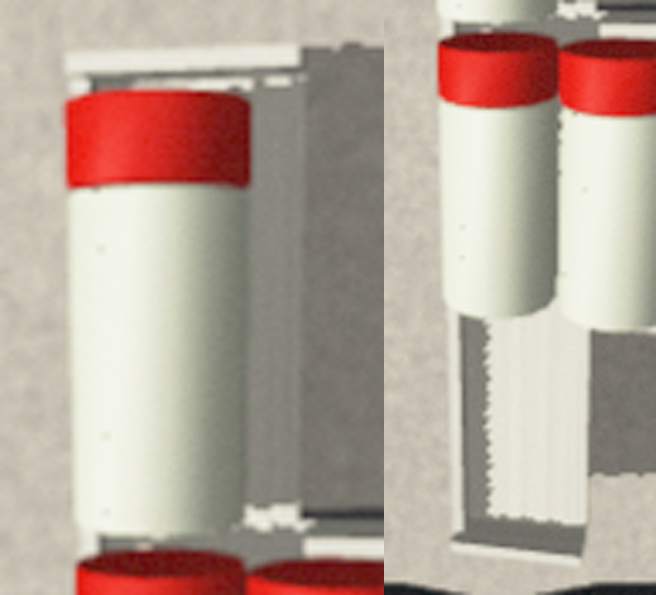

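```bash
python3 - <<'E'
from h import *; import pickle
W,s=pickle.load(open('w1.pkl','rb')); T=cal('top'); S=cal('side')
A=lambda x,y:((x+.5)/4.8-.5+285,(y+.5)/4.8-.5+55)
B=lambda x,y:((x-384+.5)/3.4-.5+285,(y+.5)/3.4-.5+160)
def show(n,q):
    P=plane(W,q,.05)[:,:2]*1000; print(n,P.round(1).tolist(),'w',np.linalg.norm(P[0]-P[1]).round(1),np.linalg.norm(P[2]-P[3]).round(1),'ctr',P.mean(0).round(1))
    u=(P[0]+P[1]-P[2]-P[3]); print('  len',np.linalg.norm(u/2).round(1),'yaw',np.arctan2(-u[0],u[1]).round(3)); return P
d=show('done',[A(66,100),A(250,100),A(75,522),A(246,520)])
f=show('front',[B(439,45),B(557,45),B(446,302),B(553,302)])
tb=[((107+.5)/5-.5+235,(565+.5)/5-.5+85),((119+.5)/5-.5+235,(644+.5)/5-.5+85)]
wm=np.mean([A(67,186),A(250,186)],0); print('done lid bdry tri',(tri(W,[wm],T,[np.mean(tb,0)])*1000).round(1))
tf=[((317+.5)/5-.5+235,(526+.5)/5-.5+85),((329+.5)/5-.5+235,(608+.5)/5-.5+85)]
wf=np.mean([B(440,106),B(557,106)],0); print('front lid bdry tri',(tri(W,[wf],T,[np.mean(tf,0)])*1000).round(1))
# rack corners: lip front at both ends / stop tops
for n,q,z in (('stopL outer front',A(66,52),.042),('stopL outer rear',A(300,47),.048),('stopR outer front',B(453,544),.042),('stopR outer rear',B(583,562),.048)):
    print(n,(plane(W,[q],z)[0]*1000).round(1))
E
```

```text
done [[490.5, 153.5], [528.9, 159.2], [504.2, 65.3], [542.5, 71.5]] w 38.8 38.8 ctr [516.5 112.4]
  len 89.0 yaw 0.154
front [[506.2, 54.9], [543.9, 60.7], [520.5, -34.3], [557.3, -28.6]] w 38.2 37.2 ctr [532.   13.2]
  len 90.3 yaw 0.154
done lid bdry tri [[512.6 138.9  50.7   1.1]]
front lid bdry tri [[527.3  40.4  59.    1.7]]
stopL outer front [488.5 163.9  42. ]
stopL outer rear [537.6 171.2  48. ]
stopR outer front [ 536.7 -137.5   42. ]
stopR outer rear [ 586.  -133.1   48. ]
```

```bash
python3 - <<'E'
from h import *; import pickle
W,s=pickle.load(open('w1.pkl','rb'))
crop(cv2.imread('pics/w1.png'),200,225,440,345,3.3,'pics/w1d.png')
p=np.array(s['eef_pos']); a=th(s); ty=np.array([np.cos(a),np.sin(a),0]); tx=np.array([-np.sin(a),np.cos(a),0])
for k in (-11,0,8,16):
    for o in (-.011,.011):
        P=[p+tx*o+ty*.031*sg+np.array([0,0,k/1000]) for sg in(-1,1)]
        print(k,o,((proj(W,P)-[200,225])*3.3).round(0).tolist())
E
```

```text
-11 -0.011 [[232.0, 75.0], [566.0, 77.0]]
-11 0.011 [[226.0, -37.0], [572.0, -36.0]]
0 -0.011 [[221.0, 102.0], [576.0, 104.0]]
0 0.011 [[215.0, -17.0], [582.0, -15.0]]
8 -0.011 [[213.0, 123.0], [584.0, 125.0]]
8 0.011 [[206.0, -0.0], [591.0, 1.0]]
16 -0.011 [[203.0, 147.0], [592.0, 149.0]]
16 0.011 [[196.0, 18.0], [600.0, 20.0]]
```

View pics/w1d.png

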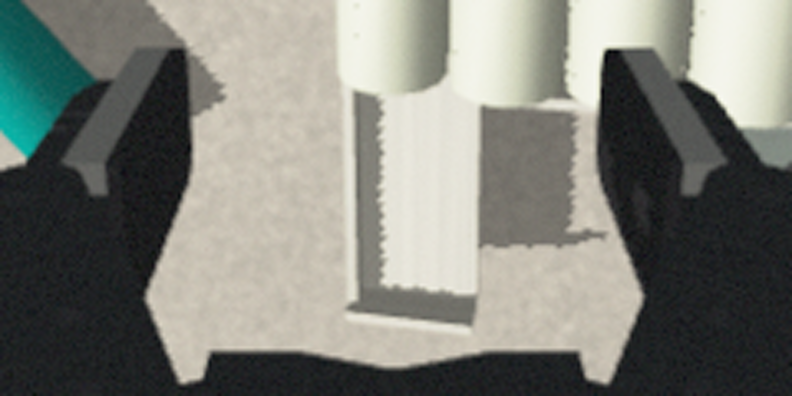

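```bash
python3 - <<'E'
from h import *
s=monitor.get_state(); print(s['eef_pos'],s['opening'])
p=np.array(s['eef_pos'])
for n in('side','top'):
    im=vision.read_camera(n)[:,:,::-1].copy(); cv2.imwrite(f'pics/{n}2.png',im)
    C=cal(n); print(n,proj(C,[p,p+[0,0,-.011],p+[0,0,.025]]).round(0).tolist())
crop(cv2.imread('pics/side2.png'),190,60,390,260,3,'pics/side2a.png')
crop(cv2.imread('pics/top2.png'),235,85,395,225,4,'pics/top2a.png')
E
```

```text
[0.52974283 0.05137792 0.2169688 ] 0.7250606674120367
side [[301.0, 152.0], [302.0, 155.0], [301.0, 143.0]]
top [[289.0, 181.0], [290.0, 182.0], [288.0, 178.0]]
```

View pics/side2a.png

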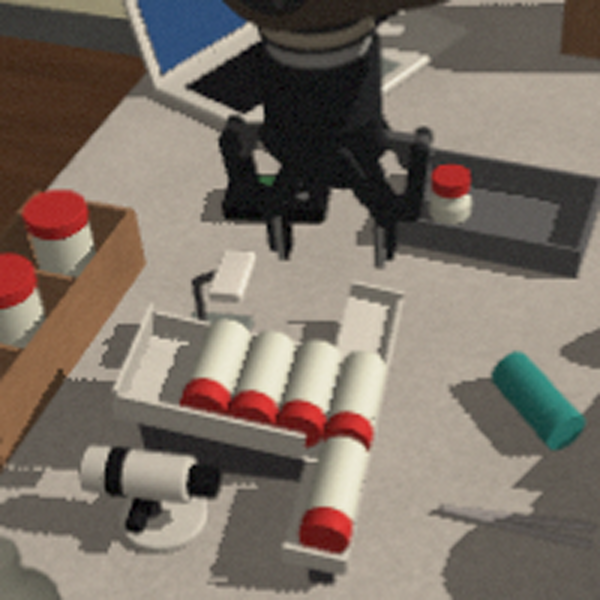

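View pics/top2a.png

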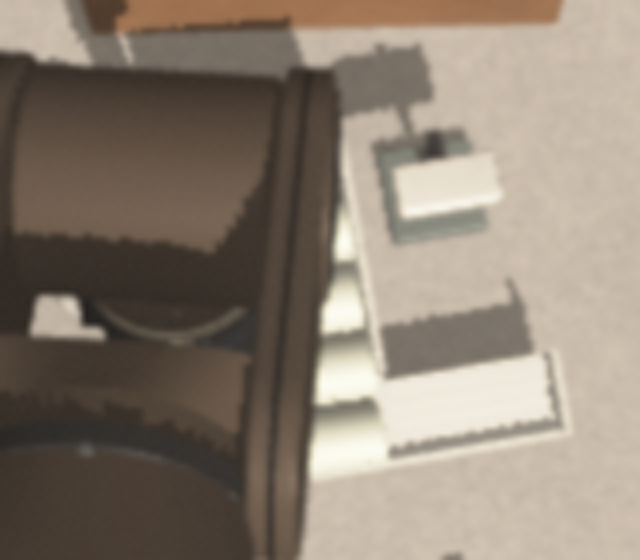

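The side view puts the fingertips at about (300,147). The wrist view, scaled by the known 62 mm gap, puts them roughly 20 mm behind the reported TCP, not 11 mm ahead of it. I'll descend in stages to heights that are safe under either reading and check visually.

```bash
python3 - <<'E'
from h import *
rows([.518,.112,.12],.154,n=6)
E
```

```text
t 2.3 pos [0.5301 0.051  0.2172] yaw 0.147 N 6 F [ 0.1 -0.5 -0.2] q6 -0.24 open 0.731
[[0.01, -0.001, 0.016, -0.007], [0.01, -0.0, 0.016, 0.0], [0.01, -0.0, 0.016, 0.0], [0.01, -0.0, 0.016, 0.0], [0.01, -0.0, 0.016, 0.0], [0.01, -0.0, 0.016, 0.0]]
```

Request:
{"name": "jog_arm", "arguments": {
  "series": [
    [0.012,0,0.01,-0.007],
    [0.014,0,0.014,0],
    [0.012,0,0.016,0],
    [0.012,0,0.018,0],
    [0.01,0,0.02,0],
    [0.002,0,0.02,0],
    [0,0,0,0],
    [0,0,0,0]
  ]
}}

```text
time: 2.97
eef_pos: [0.5172, 0.1208, 0.1133]
tcp_rot: [0.649, 0.761, -0.004, -0.001]
contact_force: [0.2, -0.4, 0.5]
opening: 0.726
```

```bash
python3 - <<'E'
from h import *
rows([.518,.112,.055],.154,n=4)
cv2.imwrite('pics/w3.png',vision.read_camera('wrist')[:,:,::-1])
cv2.imwrite('pics/side3.png',vision.read_camera('side')[:,:,::-1])
crop(cv2.imread('pics/side3.png'),220,120,360,260,4,'pics/side3a.png')
E
```

```text
t 2.9667 pos [0.5172 0.1208 0.1133] yaw 0.159 N 4 F [ 0.2 -0.4  0.5] q6 -0.12 open 0.726
[[-0.002, -0.0, 0.015, 0.005], [-0.002, -0.0, 0.015, 0.0], [-0.002, -0.0, 0.015, 0.0], [-0.002, -0.0, 0.015, 0.0]]
```

View pics/w3.png

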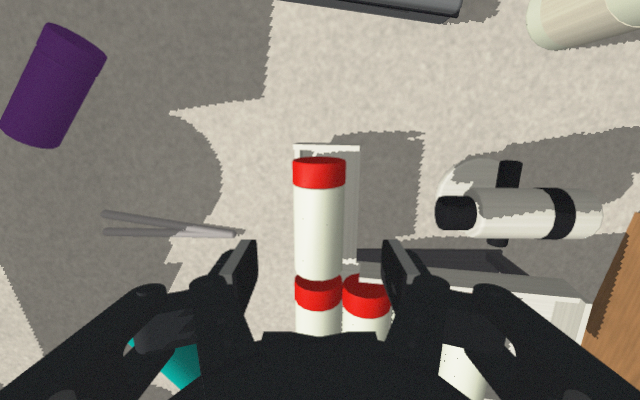

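View pics/side3a.png

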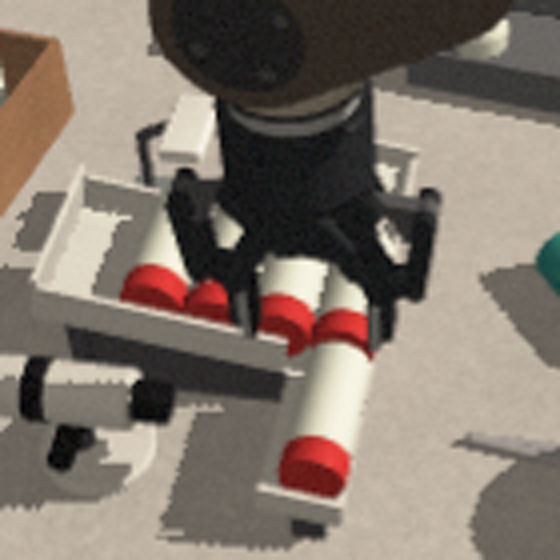

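```bash
python3 - <<'E'
from h import *
crop(cv2.imread('pics/side3.png'),265,170,325,215,12,'pics/side3b.png')
crop(cv2.imread('pics/w3.png'),230,225,410,325,4.4,'pics/w3b.png')
E
```

```text
(no output)
```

View pics/side3b.png

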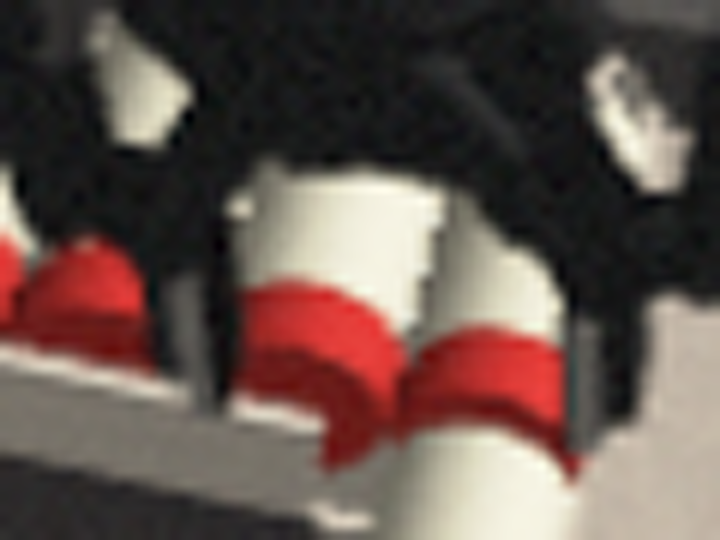

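View pics/w3b.png

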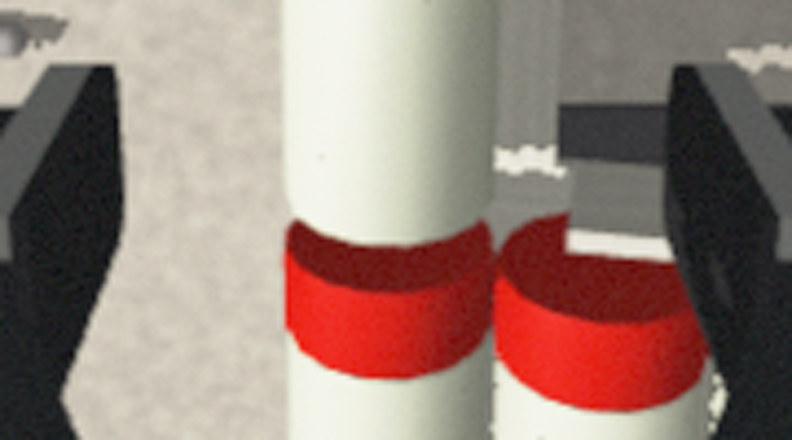

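```bash
python3 - <<'E'
from h import *
S=cal('side');W=cal('wrist');s=monitor.get_state();p=s['eef_pos'];a=th(s)
sc=lambda x,y:((x+.5)/12-.5+265,(y+.5)/12-.5+170)
wc=lambda x,y:((x+.5)/4.4-.5+230,(y+.5)/4.4-.5+225)
R=tri(S,[sc(218,412),sc(570,450)],W,[wc(674,66),wc(112,66)])*1000
print(R.round(1)); ty=np.array([np.cos(a),np.sin(a),0]); tx=np.array([-np.sin(a),np.cos(a),0])
for r in R:
    d=r[:3]-np.array(p)*1000; print('tool',(d@tx).round(1),(d@ty).round(1),'z',d[2].round(1))
E
```

```text
[[549.2 130.6 127.6   1.3]
 [484.3 122.1 130.5   2.2]]
tool 5.2 32.9 z 13.6
tool 7.1 -32.6 z 16.5
```

Request:
{"name": "jog_arm", "arguments": {
  "series": [
    [-0.003,0.001,0.01,0.005],
    [-0.002,0,0.014,0],
    [0,0,0.014,0],
    [0,0,0.012,0],
    [0,0,0.006,0],
    [0,0,0,0],
    [0,0,0,0],
    [0,0,0,0]
  ]
}}

```text
time: 3.73
eef_pos: [0.5277, 0.1126, 0.0636]
tcp_rot: [0.653, 0.758, 0.003, 0.006]
contact_force: [-0.4, -0.4, 0.3]
opening: 0.722
```

```bash
python3 - <<'E'
from h import *
rows([.518,.115,.030],.154,n=4)
cv2.imwrite('pics/w4.png',vision.read_camera('wrist')[:,:,::-1])
cv2.imwrite('pics/side4.png',vision.read_camera('side')[:,:,::-1])
crop(cv2.imread('pics/side4.png'),240,150,330,250,6,'pics/side4a.png')
E
```

```text
t 3.7333 pos [0.5277 0.1126 0.0636] yaw 0.149 N 4 F [-0.4 -0.4  0.3] q6 -0.12 open 0.722
[[0.001, -0.002, 0.008, -0.005], [0.001, -0.002, 0.008, 0.0], [0.001, -0.002, 0.008, 0.0], [0.001, -0.002, 0.008, 0.0]]
```

View pics/w4.png

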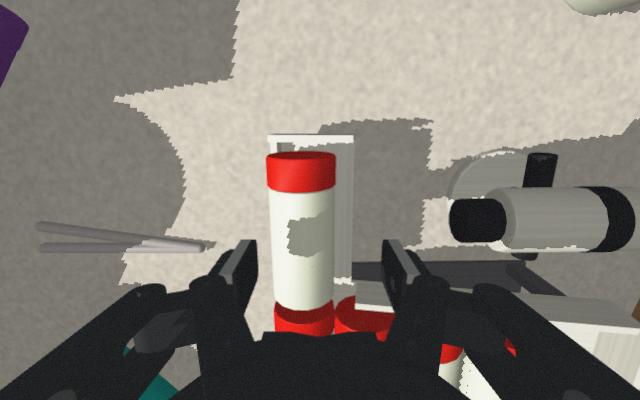

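View pics/side4a.png

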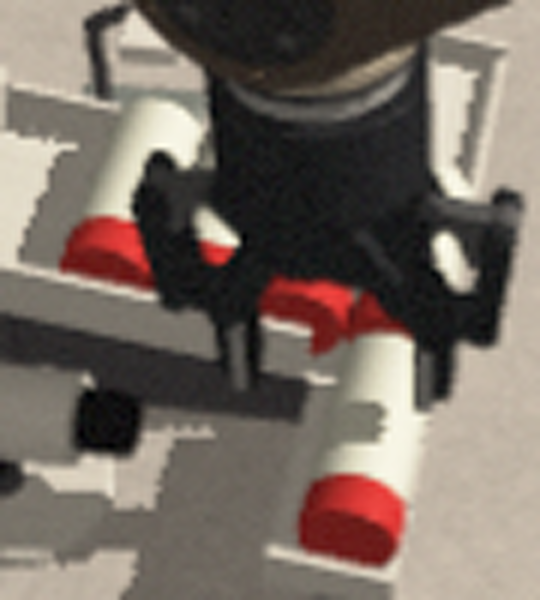

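```bash
python3 - <<'E'
from h import *
s=monitor.get_state(); print(s['time'],s['qpos'].round(3),s['dq'].round(3),s['eef_pos'],s['tcp_rot'].round(4),s['contact_force'].round(1),s['wrist_torque'].round(2))
E
```

```text
3.8333 [ 0.024  0.165  2.026 -0.005  0.937 -0.121] [ 0.003 -0.001  0.003  0.002 -0.002 -0.   ] [0.52801234 0.11268414 0.06396569] [0.6526 0.7577 0.0032 0.0068] [ 0.9 -0.1 -0.9] [ 0.06  0.02 -0.02]
```

Request:
{"name": "jog_arm", "arguments": {
  "series": [
    [0.001,-0.005,0,-0.005],
    [0.001,-0.005,0,0],
    [0.001,-0.001,0.004,0],
    [0,0,0.006,0],
    [0,0,0.006,0],
    [0,0,0.004,0],
    [0,0,0,0],
    [0,0,0,0]
  ]
}}

```text
time: 4.5
eef_pos: [0.5164, 0.1144, 0.0433]
tcp_rot: [0.65, 0.76, 0.004, 0.008]
contact_force: [-0.4, -0.1, -1.0]
opening: 0.726
```

```bash
python3 - <<'E'
from h import *
rows([.518,.115,.030],.154,n=4)
cv2.imwrite('pics/w5.png',vision.read_camera('wrist')[:,:,::-1])
cv2.imwrite('pics/side5.png',vision.read_camera('side')[:,:,::-1])
crop(cv2.imread('pics/side5.png'),240,150,330,250,6,'pics/side5a.png')
E
```

```text
t 4.5 pos [0.5164 0.1144 0.0433] yaw 0.155 N 4 F [-0.4 -0.1 -1. ] q6 -0.12 open 0.726
[[0.0, 0.0, 0.003, 0.001], [0.0, 0.0, 0.003, 0.0], [0.0, 0.0, 0.003, 0.0], [0.0, 0.0, 0.003, 0.0]]
```

View pics/w5.png

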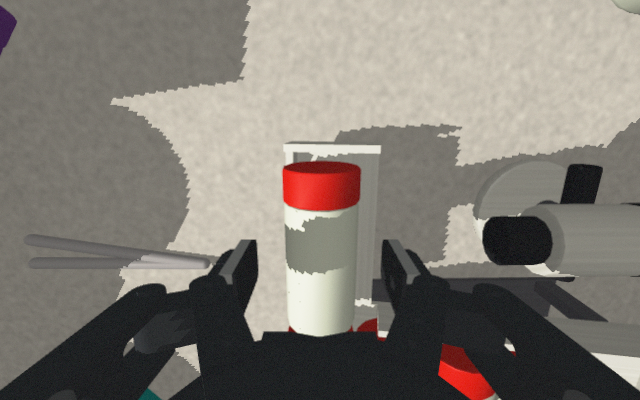

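View pics/side5a.png

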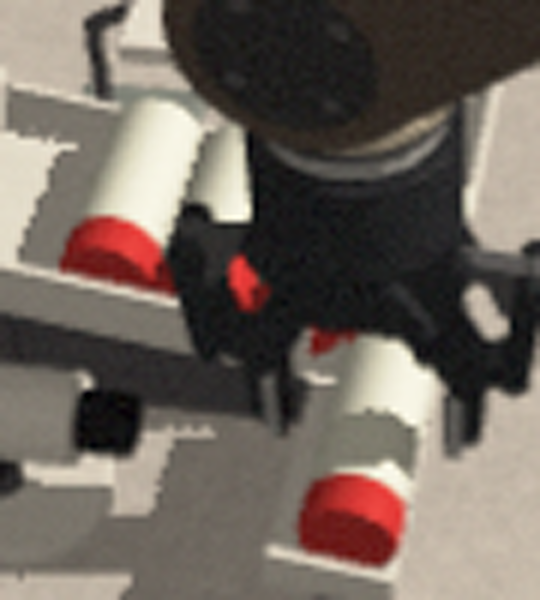

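```bash
python3 - <<'E'
from h import *
crop(cv2.imread('pics/side5.png'),275,205,325,245,14,'pics/side5b.png')
E
```

```text
(no output)
```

View pics/side5b.png

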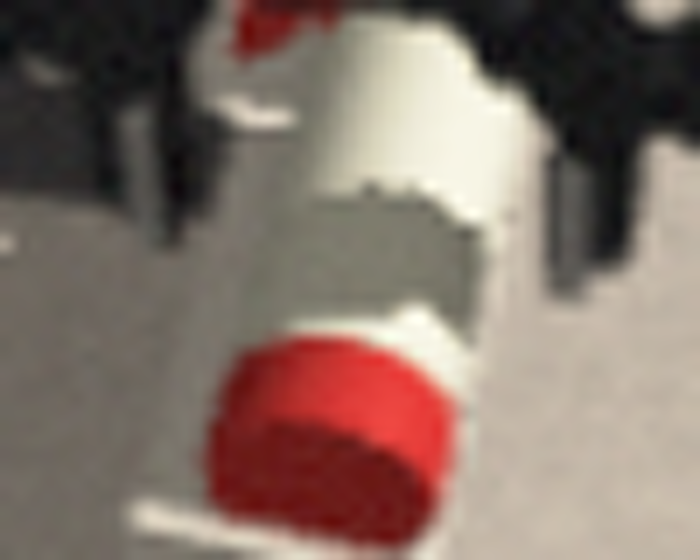

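```bash
python3 - <<'E'
from h import *
S=cal('side');W=cal('wrist');s=monitor.get_state();p=s['eef_pos']
sc=lambda x,y:((x+.5)/14-.5+275,(y+.5)/14-.5+205)
wc=lambda x,y:((x+.5)/4.4-.5+230,(y+.5)/4.4-.5+225)
R=tri(S,[sc(165,242),sc(555,300)],W,[wc(674,66),wc(112,66)])*1000
print(R.round(1), (R[:,2]-p[2]*1000).round(1))
E
```

```text
[[548.  124.9  58.7   2.2]
 [482.9 116.4  59.    2.6]] [15.2 15.5]
```

Request:
{"name": "jog_arm", "arguments": {
  "series": [
    [0,0.001,0.003,0],
    [0,0,0.004,0],
    [0,0,0.004,0],
    [0,0,0.002,0],
    [0,0,0,0],
    [0,0,0,0],
    [0,0,0,0],
    [0,0,0,0]
  ]
}}

```text
time: 5.27
eef_pos: [0.5186, 0.1144, 0.0295]
tcp_rot: [0.65, 0.76, 0.005, 0.008]
contact_force: [-0.4, 0.8, 0.2]
opening: 0.723
```

```bash
python3 - <<'E'
from h import *
rows([.518,.115,.030],.154,n=4)
E
```

```text
t 5.2667 pos [0.5186 0.1144 0.0295] yaw 0.155 N 4 F [-0.4  0.8  0.2] q6 -0.12 open 0.723
[[0.0, -0.0, -0.0, 0.001], [0.0, -0.0, -0.0, 0.0], [0.0, -0.0, -0.0, 0.0], [0.0, -0.0, -0.0, 0.0]]
```

Request:
{"name": "jog_arm", "arguments": {
  "series": [
    [0,0,0,0],
    [0,0,0,0],
    [0,0,0,0],
    [0,0,0,0],
    [0,0,0,0],
    [0,0,0,0],
    [0,0,0,0],
    [0,0,0,0]
  ],
  "grip": 0.03,
  "grip_force": 30
}}

```text
time: 5.93
eef_pos: [0.5187, 0.1144, 0.03]
tcp_rot: [0.65, 0.76, 0.005, 0.009]
contact_force: [-0.3, -0.9, -0.7]
opening: 0.452
```

```bash
python3 - <<'E'
from h import *
rows([.486,-.315,.150],.15)
cv2.imwrite('pics/w6.png',vision.read_camera('wrist')[:,:,::-1])
E
```

```text
t 5.9333 pos [0.5187 0.1144 0.03  ] yaw 0.155 N 12 F [-0.3 -0.9 -0.7] q6 -0.12 open 0.452
[[-0.035, -0.008, -0.01, 0.005], [-0.035, -0.008, -0.01, 0.0], [-0.035, -0.008, -0.01, 0.0], [-0.035, -0.008, -0.01, 0.0], [-0.035, -0.008, -0.01, 0.0], [-0.035, -0.008, -0.01, 0.0], [-0.035, -0.008, -0.01, 0.0], [-0.035, -0.008, -0.01, 0.0]]
[[-0.035, -0.008, -0.01, 0.0], [-0.035, -0.008, -0.01, 0.0], [-0.035, -0.008, -0.01, 0.0], [-0.035, -0.008, -0.01, 0.0]]
```

View pics/w6.png

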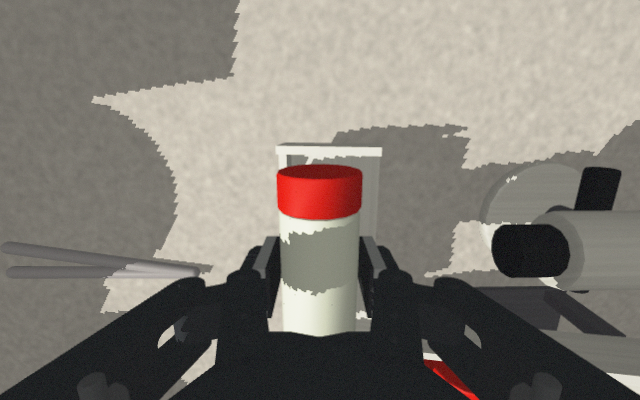

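Request:
{"name": "jog_arm", "arguments": {
  "series": [
    [0,0,-0.006,0],
    [0,0,-0.01,0],
    [0,0,-0.014,0],
    [0,0,-0.016,0],
    [0,0,-0.018,0],
    [0,0,-0.02,0],
    [0,0,-0.02,0],
    [0,0,-0.01,0]
  ]
}}

```text
time: 6.65
eef_pos: [0.513, 0.1148, 0.1489]
tcp_rot: [0.65, 0.76, 0.002, 0.005]
contact_force: [-0.8, -0.4, -1.0]
opening: 0.455
```

```bash
python3 - <<'E'
from h import *
rows([.442,-.315,.150],-.02)
cv2.imwrite('pics/w7.png',vision.read_camera('wrist')[:,:,::-1])
E
```

```text
t 6.65 pos [0.513  0.1148 0.1489] yaw 0.155 N 12 F [-0.8 -0.4 -1. ] q6 -0.12 open 0.455
[[-0.034, -0.011, -0.0, 0.087], [-0.035, -0.008, -0.0, 0.087], [-0.036, -0.005, -0.0, 0.0], [-0.036, -0.005, -0.0, 0.0], [-0.036, -0.005, -0.0, 0.0], [-0.036, -0.005, -0.0, 0.0], [-0.036, -0.005, -0.0, 0.0], [-0.036, -0.005, -0.0, 0.0]]
[[-0.036, -0.005, -0.0, 0.0], [-0.036, -0.005, -0.0, 0.0], [-0.036, -0.005, -0.0, 0.0], [-0.036, -0.005, -0.0, 0.0]]
```

View pics/w7.png

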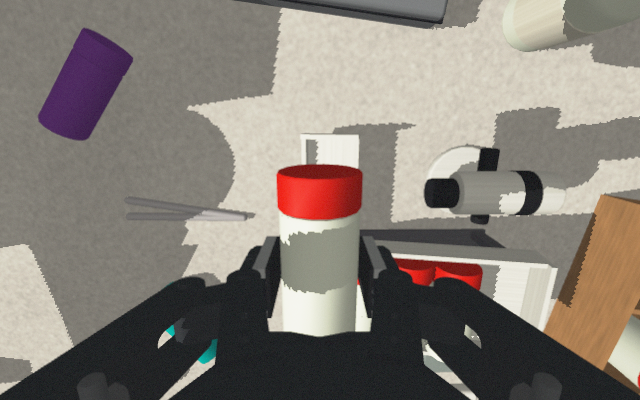

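The jar is held; the lid stays at the same place in the gripper view, about (320,190). Next is the carry to the tray.

Request:
{"name": "jog_arm", "arguments": {
  "series": [
    [-0.02,-0.006,0,0.06],
    [-0.03,-0.008,0,0.06],
    [-0.036,-0.006,0,0.055],
    [-0.038,-0.006,0,0],
    [-0.038,-0.006,0,0],
    [-0.038,-0.006,0,0],
    [-0.038,-0.006,0,0],
    [-0.038,-0.006,0,0]
  ]
}}

```text
time: 7.37
eef_pos: [0.4647, -0.1648, 0.1501]
tcp_rot: [0.712, 0.702, 0.006, 0.006]
contact_force: [1.1, -0.0, -0.9]
opening: 0.456
```

```bash
python3 - <<'E'
from h import *
rows([.442,-.315,.130],-.02)
E
```

```text
t 7.3667 pos [ 0.4647 -0.1648  0.1501] yaw -0.015 N 4 F [ 1.1 -0.  -0.9] q6 -0.54 open 0.456
[[-0.038, -0.005, 0.005, 0.005], [-0.038, -0.005, 0.005, 0.0], [-0.038, -0.005, 0.005, 0.0], [-0.038, -0.005, 0.005, 0.0]]
```

Request:
{"name": "jog_arm", "arguments": {
  "series": [
    [-0.038,-0.006,0.002,0.005],
    [-0.036,-0.006,0.004,0],
    [-0.03,-0.005,0.004,0],
    [-0.022,-0.003,0.004,0],
    [-0.012,-0.002,0.004,0],
    [-0.006,-0.001,0.002,0],
    [0,0,0,0],
    [0,0,0,0]
  ]
}}

```text
time: 8.03
eef_pos: [0.4324, -0.3198, 0.1247]
tcp_rot: [0.718, 0.696, 0.006, 0.004]
contact_force: [-0.1, 0.8, -1.4]
opening: 0.454
```

```bash
python3 - <<'E'
from h import *
rows([.442,-.315,.07],-.02)
import pickle
pickle.dump((cal('wrist'),monitor.get_state()),open('w8.pkl','wb'))
cv2.imwrite('pics/w8.png',vision.read_camera('wrist')[:,:,::-1])
cv2.imwrite('pics/side8.png',vision.read_camera('side')[:,:,::-1])
cv2.imwrite('pics/top8.png',vision.read_camera('top')[:,:,::-1])
crop(cv2.imread('pics/side8.png'),300,80,420,180,6,'pics/side8a.png')
crop(cv2.imread('pics/top8.png'),390,150,510,270,5,'pics/top8a.png')
E
```

```text
t 8.0333 pos [ 0.4324 -0.3198  0.1247] yaw -0.03 N 2 F [-0.1  0.8 -1.4] q6 -0.81 open 0.454
[[0.003, 0.005, 0.027, -0.01], [0.003, 0.005, 0.027, 0.0]]
```

View pics/w8.png

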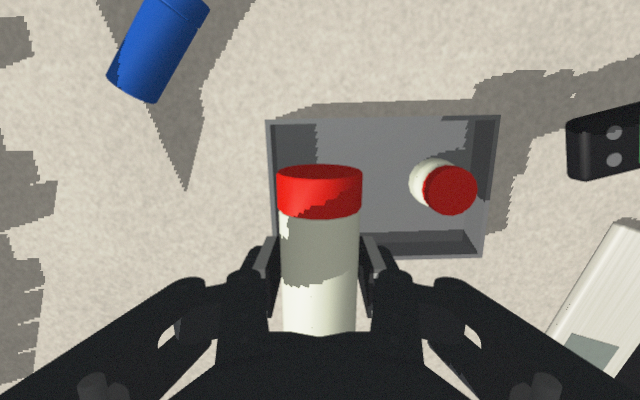

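View pics/side8a.png

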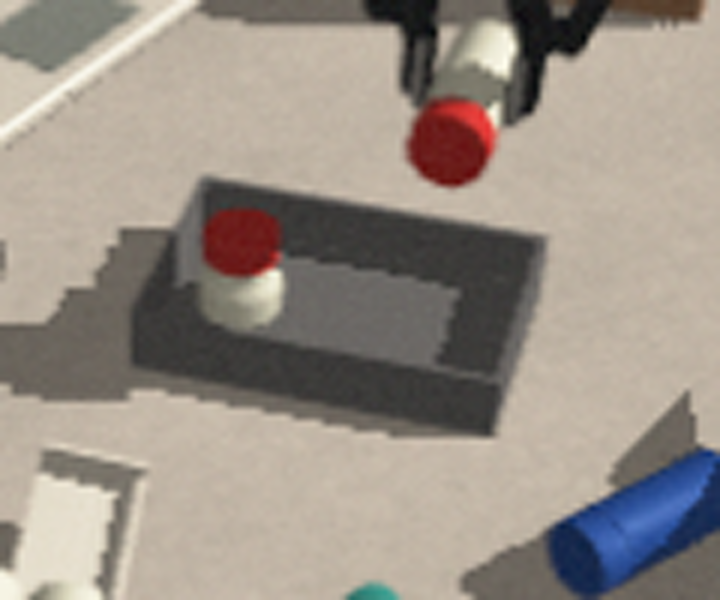

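View pics/top8a.png

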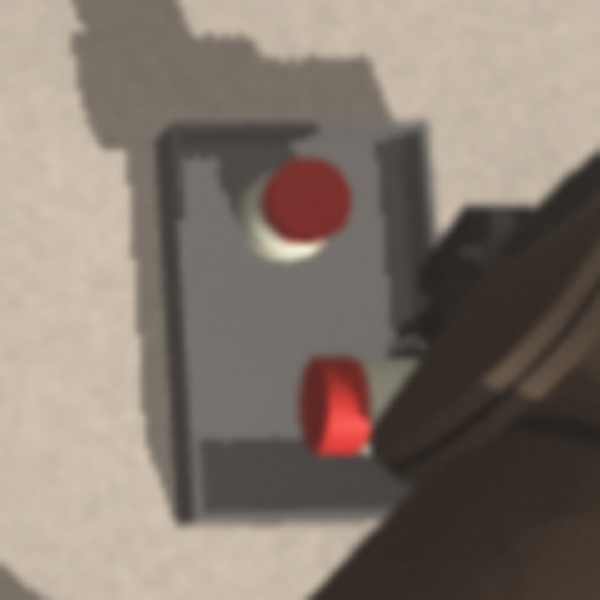

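```bash
python3 - <<'E'
from h import *; import pickle
W,s=pickle.load(open('w8.pkl','rb'))
P=plane(W,[(266,121),(500,115),(481,257)],.035)*1000; print(P.round(1))
m=(P[0]+P[2])/2; print('centre',m.round(1),'yaw',np.arctan2(*(P[1]-P[0])[[1,0]]).round(3), np.linalg.norm(P[1]-P[0]),np.linalg.norm(P[2]-P[1]))
T=cal('top'); S=cal('side')
tp=[((310.5)/5-.5+390,(201.5)/5-.5+150)]; 
# held jar lid end centre: wrist lid top edge (320,172) end
print('pot',(plane(W,[(449,190)],.05)*1000).round(1))
# jar held: lid far end silhouette corners at est. axis z
z=s['eef_pos'][2]+.02
J=plane(W,[(277,178),(362,178)],z)*1000; print('lid end mid',J.mean(0).round(1),'w',np.linalg.norm(J[0]-J[1]))
E
```

```text
[[ 392.3 -254.9   35. ]
 [ 580.6 -255.5   35. ]
 [ 579.3 -380.5   35. ]]
centre [ 485.8 -317.7   35. ] yaw -0.003 188.25243036602498 124.94827702029868
pot [[ 537.6 -312.7   50. ]]
lid end mid [ 432.8 -281.3  144.7] w 39.85237583294728
```

Request:
{"name": "jog_arm", "arguments": {
  "series": [
    [0.004,0.005,0.004,-0.015],
    [0.003,0.005,0.01,0],
    [0.002,0.003,0.014,0],
    [0,0,0.014,0],
    [0,0,0.012,0],
    [0,0,0.006,0],
    [0,0,0,0],
    [0,0,0,0]
  ]
}}

```text
time: 8.85
eef_pos: [0.453, -0.3028, 0.0619]
tcp_rot: [0.708, 0.707, 0.007, 0.006]
contact_force: [0.7, 0.3, -1.5]
opening: 0.454
```

```bash
python3 - <<'E'
from h import *
rows([.445,-.311,.006],-.012,n=6)
cv2.imwrite('pics/w9.png',vision.read_camera('wrist')[:,:,::-1])
E
```

```text
t 8.85 pos [ 0.453  -0.3028  0.0619] yaw -0.001 N 6 F [ 0.7  0.3 -1.5] q6 -0.79 open 0.454
[[-0.001, -0.001, 0.009, 0.011], [-0.001, -0.001, 0.009, 0.0], [-0.001, -0.001, 0.009, 0.0], [-0.001, -0.001, 0.009, 0.0], [-0.001, -0.001, 0.009, 0.0], [-0.001, -0.001, 0.009, 0.0]]
```

View pics/w9.png

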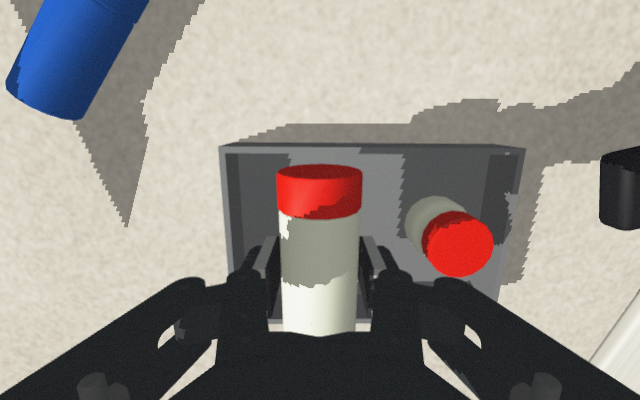

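Request:
{"name": "jog_arm", "arguments": {
  "series": [
    [-0.003,-0.003,0.006,0.006],
    [-0.003,-0.003,0.008,0],
    [-0.001,-0.002,0.008,0],
    [0,-0.001,0.008,0],
    [0,-0.001,0.008,0],
    [0,0,0.004,0],
    [0,0,0,0],
    [0,0,0,0]
  ]
}}

```text
time: 9.57
eef_pos: [0.4434, -0.3121, 0.0172]
tcp_rot: [0.71, 0.704, 0.007, 0.008]
contact_force: [0.6, 0.3, 0.1]
opening: 0.454
```

```bash
python3 - <<'E'
from h import *
rows([.445,-.311,.004],-.012,n=6)
cv2.imwrite('pics/w10.png',vision.read_camera('wrist')[:,:,::-1])
E
```

```text
t 9.5667 pos [ 0.4434 -0.3121  0.0172] yaw -0.009 N 6 F [0.6 0.3 0.1] q6 -0.81 open 0.454
[[0.0, 0.0, 0.002, 0.003], [0.0, 0.0, 0.002, 0.0], [0.0, 0.0, 0.002, 0.0], [0.0, 0.0, 0.002, 0.0], [0.0, 0.0, 0.002, 0.0], [0.0, 0.0, 0.002, 0.0]]
```

View pics/w10.png

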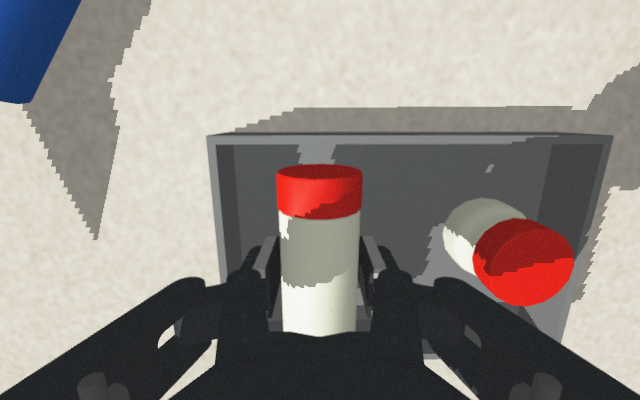

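Request:
{"name": "jog_arm", "arguments": {
  "series": [
    [0,0.002,0.003,0],
    [0,0.002,0.003,0],
    [0,0,0.002,0],
    [0,0,0.002,0],
    [0,0,0.001,0],
    [0,0,0,0],
    [0,0,0,0],
    [0,0,0,0]
  ]
}}

```text
time: 10.28
eef_pos: [0.4495, -0.3128, 0.0066]
tcp_rot: [0.71, 0.704, 0.007, 0.009]
contact_force: [0.2, -0.3, -0.9]
opening: 0.451
```

```bash
python3 - <<'E'
from h import *
rows([.445,-.311,.004],-.012,n=6)
cv2.imwrite('pics/side11.png',vision.read_camera('side')[:,:,::-1])
crop(cv2.imread('pics/side11.png'),310,90,410,165,8,'pics/side11a.png')
E
```

```text
t 10.2833 pos [ 0.4495 -0.3128  0.0066] yaw -0.008 N 6 F [ 0.2 -0.3 -0.9] q6 -0.8 open 0.451
[[0.0, -0.001, 0.0, 0.004], [0.0, -0.001, 0.0, 0.0], [0.0, -0.001, 0.0, 0.0], [0.0, -0.001, 0.0, 0.0], [0.0, -0.001, 0.0, 0.0], [0.0, -0.001, 0.0, 0.0]]
```

View pics/side11a.png

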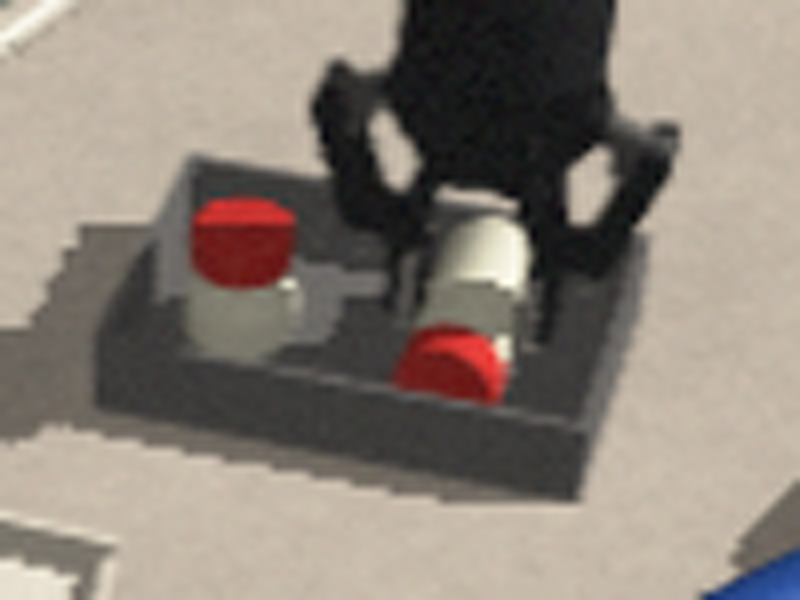

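Request:
{"name": "jog_arm", "arguments": {
  "series": [
    [0,-0.001,0.001,0],
    [0,-0.001,0.001,0],
    [0,0,0.001,0],
    [0,0,0,0],
    [0,0,0,0],
    [0,0,0,0],
    [0,0,0,0],
    [0,0,0,0]
  ]
}}

```text
time: 11.0
eef_pos: [0.4477, -0.3133, 0.0044]
tcp_rot: [0.71, 0.704, 0.007, 0.01]
contact_force: [-0.0, 0.9, -0.4]
opening: 0.452
```

Request:
{"name": "jog_arm", "arguments": {
  "series": [
    [0,0,0.001,0],
    [0,0,0.001,0],
    [0,0,0,0],
    [0,0,0,0],
    [0,0,0,0],
    [0,0,0,0],
    [0,0,0,0],
    [0,0,0,0]
  ]
}}

```text
time: 11.67
eef_pos: [0.448, -0.3135, 0.0044]
tcp_rot: [0.71, 0.704, 0.007, 0.009]
contact_force: [-0.2, 0.7, 0.5]
opening: 0.454
```

Request:
{"name": "jog_arm", "arguments": {
  "series": [
    [0,0,0.002,0],
    [0,0,0.001,0],
    [0,0,0.001,0],
    [0,0,0.001,0],
    [0,0,0,0],
    [0,0,0,0],
    [0,0,0,0],
    [0,0,0,0]
  ]
}}

```text
time: 12.33
eef_pos: [0.4483, -0.3136, 0.0044]
tcp_rot: [0.71, 0.704, 0.006, 0.007]
contact_force: [-0.0, 0.5, 1.0]
opening: 0.45
```

The height won't go below 4.4 mm and the force turned upward, so the jar is on the tray floor. I'll release it gently.

Request:
{"name": "jog_arm", "arguments": {
  "series": [
    [0,0,0,0],
    [0,0,0,0],
    [0,0,0,0],
    [0,0,0,0],
    [0,0,0,0],
    [0,0,0,0],
    [0,0,0,0],
    [0,0,0,0]
  ],
  "grip": 0.054
}}

```text
time: 13.0
eef_pos: [0.4484, -0.3139, 0.0039]
tcp_rot: [0.71, 0.704, 0.006, 0.007]
contact_force: [-0.6, -0.4, 0.6]
opening: 0.631
```

```bash
python3 - <<'E'
from h import *
rows([.448,-.3136,.12],-.012,n=6)
cv2.imwrite('pics/w12.png',vision.read_camera('wrist')[:,:,::-1])
E
```

```text
t 13.0 pos [ 0.4484 -0.3139  0.0039] yaw -0.007 N 6 F [-0.6 -0.4  0.6] q6 -0.81 open 0.631
[[0.0, -0.0, -0.019, 0.005], [0.0, -0.0, -0.019, 0.0], [0.0, -0.0, -0.019, 0.0], [0.0, -0.0, -0.019, 0.0], [0.0, -0.0, -0.019, 0.0], [0.0, -0.0, -0.019, 0.0]]
```

View pics/w12.png

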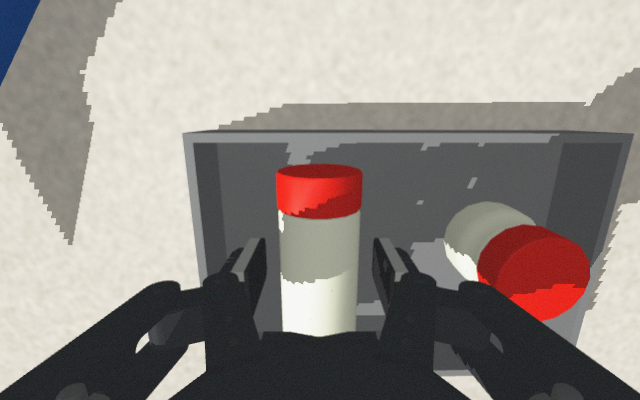

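Request:
{"name": "jog_arm", "arguments": {
  "series": [
    [0,0,-0.004,0],
    [0,0,-0.008,0],
    [0,0,-0.012,0],
    [0,0,-0.018,0],
    [0,0,-0.024,0],
    [0,0,-0.028,0],
    [0,0,-0.026,0],
    [0,0,-0.01,0]
  ]
}}

```text
time: 13.72
eef_pos: [0.4441, -0.312, 0.1416]
tcp_rot: [0.71, 0.704, 0.006, 0.005]
contact_force: [1.8, -0.3, 1.8]
opening: 0.635
```

```bash
python3 - <<'E'
from h import *
rows([.557,-.081,.15],-1.417)
cv2.imwrite('pics/w13.png',vision.read_camera('wrist')[:,:,::-1])
E
```

```text
t 13.7167 pos [ 0.4441 -0.312   0.1416] yaw -0.007 N 12 F [ 1.8 -0.3  1.8] q6 -0.8 open 0.635
[[0.019, 0.009, -0.001, 0.117], [0.02, 0.007, -0.001, 0.117], [0.021, 0.005, -0.001, 0.117], [0.021, 0.002, -0.001, 0.117], [0.021, -0.0, -0.001, 0.117], [0.021, -0.003, -0.001, 0.117], [0.021, -0.005, -0.001, 0.117], [0.02, -0.008, -0.001, 0.117]]
[[0.019, -0.01, -0.001, 0.117], [0.018, -0.012, -0.001, 0.117], [0.016, -0.014, -0.001, 0.117], [0.014, -0.016, -0.001, 0.117]]
```

View pics/w13.png

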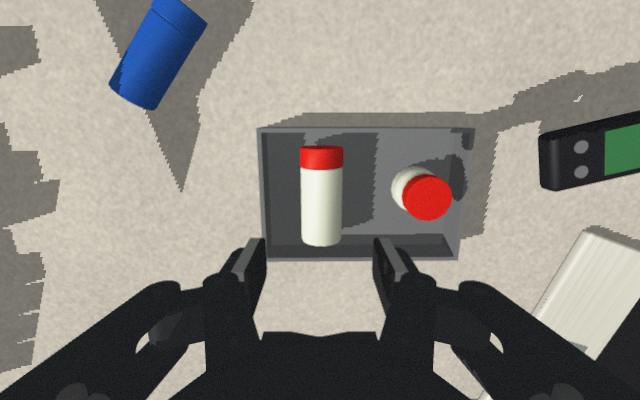

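The wrist view shows the done jar lying in the tray at (321,195), with the pot upright at (420,195). I'll move to the right wing next, jaws along the rack's y.

Request:
{"name": "jog_arm", "arguments": {
  "series": [
    [0.018,0.009,-0.002,0.117],
    [0.02,0.007,-0.002,0.117],
    [0.021,0.005,-0.002,0.117],
    [0.021,0.002,-0.001,0.117],
    [0.021,0,-0.001,0.117],
    [0.021,-0.003,-0.001,0.117],
    [0.021,-0.005,0,0.117],
    [0.02,-0.008,0,0.117]
  ],
  "grip": 0.04
}}

```text
time: 14.43
eef_pos: [0.5226, -0.1595, 0.1509]
tcp_rot: [0.959, 0.284, 0.007, 0.003]
contact_force: [0.3, 0.0, 0.3]
opening: 0.469
```

Request:
{"name": "jog_arm", "arguments": {
  "series": [
    [0.019,-0.01,-0.001,0.117],
    [0.018,-0.012,-0.001,0.117],
    [0.014,-0.014,-0.001,0.117],
    [0.008,-0.014,-0.001,0.117],
    [0,0,0,0],
    [0,0,0,0],
    [0,0,0,0],
    [0,0,0,0]
  ]
}}

```text
time: 15.1
eef_pos: [0.5554, -0.0806, 0.1471]
tcp_rot: [0.999, 0.045, 0.002, -0.002]
contact_force: [-0.6, -0.5, 0.5]
opening: 0.467
```

```bash
python3 - <<'E'
from h import *; import pickle
rows([.557,-.081,.08],-1.417)
pickle.dump((cal('wrist'),monitor.get_state()),open('w14.pkl','wb'))
cv2.imwrite('pics/w14.png',vision.read_camera('wrist')[:,:,::-1])
E
```

```text
t 15.1 pos [ 0.5554 -0.0806  0.1471] yaw -1.48 N 2 F [-0.6 -0.5  0.5] q6 1.15 open 0.467
[[0.001, 0.0, 0.034, -0.063], [0.001, 0.0, 0.034, 0.0]]
```

View pics/w14.png

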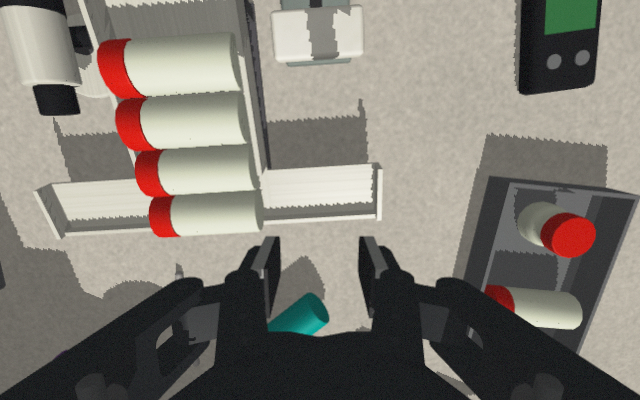

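```bash
python3 - <<'E'
from h import *; import pickle
W,s=pickle.load(open('w14.pkl','rb'))
c,sn=np.cos(.154),np.sin(.154); X=np.array([c,sn]);Y=np.array([-sn,c])
def rk(P,o=np.array([534,14.])): d=P[:,:2]*1000-o; return np.c_[d@X,d@Y].round(1)
P=plane(W,[(262,194),(262,231),(152,200),(154,237)],.05); print('front jar corners',(P*1000).round(1).tolist(), rk(P).tolist())
P=plane(W,[(381,219),(381,165),(63,238)],.042); print('stopR, stopL',rk(P).tolist())
print('tcp rack',rk(np.array([s['eef_pos']])))
# tips: depth from gap
g=85.4*s['opening']; print(g)
crop(cv2.imread('pics/w14.png'),130,140,390,330,3,'pics/w14a.png')
E
```

```text
front jar corners [[552.6, -31.2, 50.0], [517.9, -32.7, 50.0], [538.1, 65.9, 50.0], [502.7, 66.0, 50.0]] [[11.4, -47.5], [-23.1, -43.6], [12.0, 50.7], [-22.9, 56.2]]
stopR, stopL [[-21.0, -153.4], [29.4, -153.8], [-21.7, 148.4]]
tcp rack [[  6.6 -96.7]]
39.92331945433682
```

View pics/w14a.png

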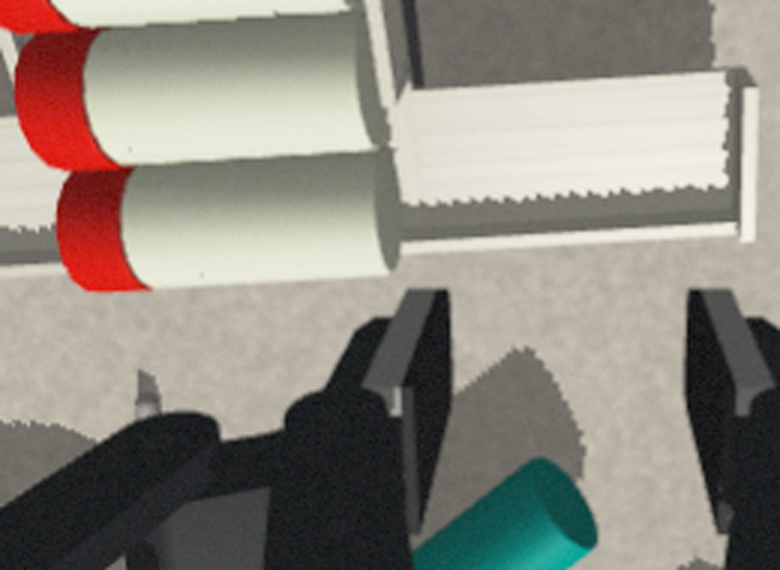

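Request:
{"name": "jog_arm", "arguments": {
  "series": [
    [0,0,0.008,-0.06],
    [0,0,0.012,0],
    [0,0,0.014,0],
    [0,0,0.014,0],
    [0,0,0.012,0],
    [0,0,0.006,0],
    [0,0,0,0],
    [0,0,0,0]
  ]
}}

```text
time: 15.82
eef_pos: [0.5541, -0.0857, 0.076]
tcp_rot: [0.997, 0.071, 0.002, -0.001]
contact_force: [-0.4, 0.3, -0.3]
opening: 0.467
```

```bash
cat >> h.py <<'E'
def rk():
    s=monitor.get_state(); c,sn=np.cos(.154),np.sin(.154); d=np.array(s['eef_pos'])[:2]*1000-[534,14]
    print('rack x,y',(d@[c,sn]).round(1),(d@[-sn,c]).round(1),'z',(s['eef_pos'][2]*1000).round(1),'yaw err',(th(s)+1.417).round(3),'F',s['contact_force'].round(1),'Frack y',(s['contact_force'][:2]@[-sn,c]).round(1),'t',s['time'])
def snap(n,i): 
    im=vision.read_camera(n)[:,:,::-1].copy(); cv2.imwrite(f'pics/{n}{i}.png',im); return im
E
python3 - <<'E'
from h import *
rk(); snap('wrist',15); crop(snap('side',15),220,110,360,240,5,'pics/side15a.png')
E
```

```text
rack x,y 4.5 -101.6 z 76.0 yaw err -0.011 F [-0.4  0.3 -0.3] Frack y 0.3 t 15.8167
```

View pics/wrist15.png

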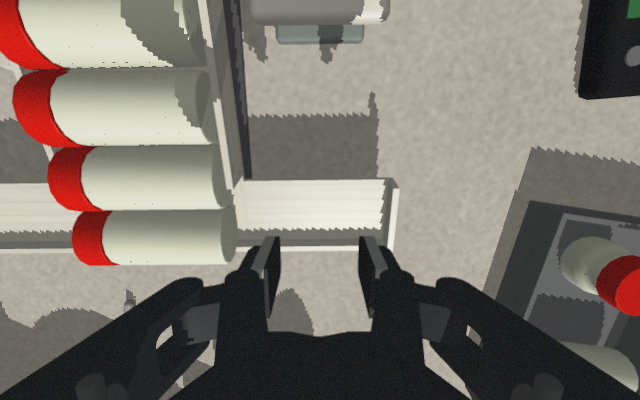

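View pics/side15a.png

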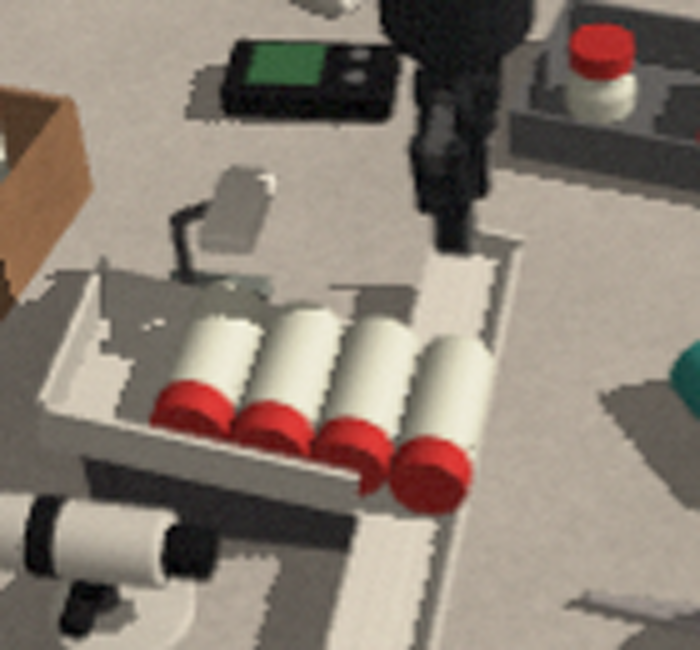

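Request:
{"name": "jog_arm", "arguments": {
  "series": [
    [0.002,0,0.006,-0.01],
    [0.002,0,0.009,0],
    [0.002,0,0.009,0],
    [0,0,0.007,0],
    [0,0,0.004,0],
    [0,0,0,0],
    [0,0,0,0],
    [0,0,0,0]
  ]
}}

```text
time: 16.58
eef_pos: [0.5631, -0.0848, 0.0399]
tcp_rot: [0.997, 0.077, 0.004, -0.0]
contact_force: [0.3, 0.2, -0.3]
opening: 0.467
```

```bash
python3 - <<'E'
from h import *
rk(); snap('wrist',16); crop(snap('side',16),220,110,360,240,5,'pics/side16a.png')
E
```

```text
rack x,y 13.6 -102.1 z 39.9 yaw err 0.001 F [ 0.3  0.2 -0.3] Frack y 0.1 t 16.5833
```

View pics/wrist16.png

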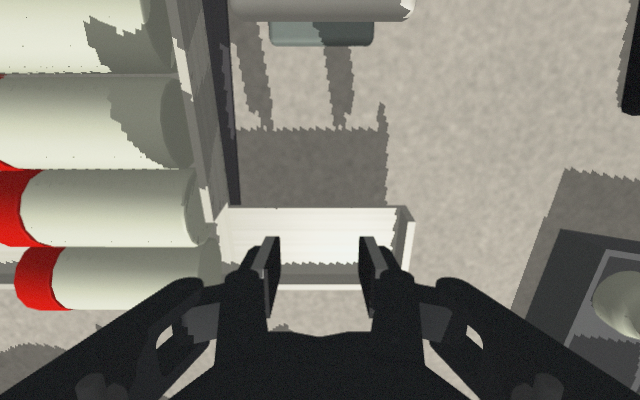

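View pics/side16a.png

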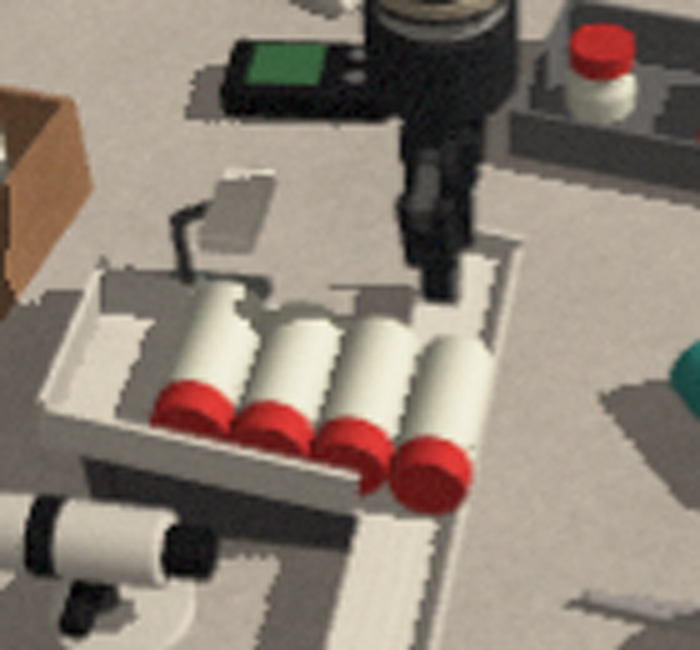

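```bash
python3 - <<'E'
from h import *
crop(cv2.imread('pics/side16.png'),290,145,330,185,16,'pics/side16b.png')
S=cal('side'); s=monitor.get_state(); c,sn=np.cos(.154),np.sin(.154)
P=plane(S,[((424.5)/5-.5+220,(297)/5-.5+110),((456)/5-.5+220,(300)/5-.5+110)],.051)*1000
d=P[:,:2]-[534,14]; print(np.c_[d@[c,sn],d@[-sn,c]].round(1))
E
```

```text
[[ 23.5 -83. ]
 [  6.5 -83. ]]
```

View pics/side16b.png

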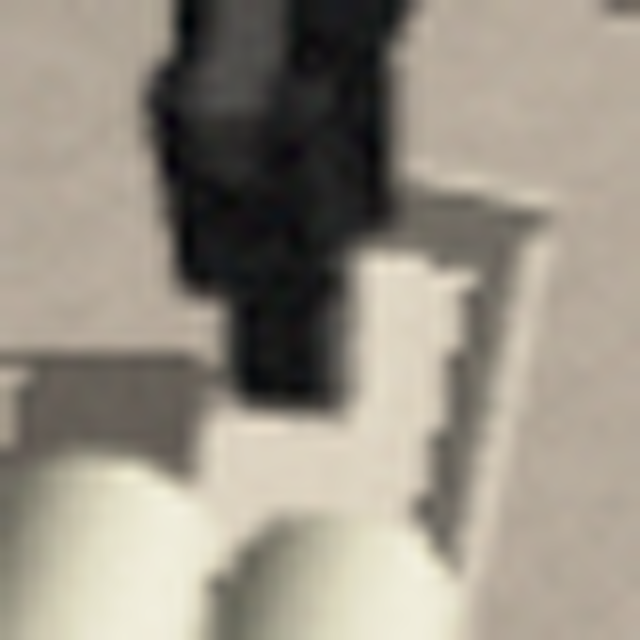

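Request:
{"name": "jog_arm", "arguments": {
  "series": [
    [-0.003,0,0.001,0],
    [-0.003,0,0.001,0],
    [-0.002,-0.003,0,0],
    [0,-0.004,0,0],
    [0,-0.004,0,0],
    [0,-0.004,0,0],
    [0,0,0,0],
    [0,0,0,0]
  ]
}}

```text
time: 17.35
eef_pos: [0.5526, -0.0699, 0.0397]
tcp_rot: [0.997, 0.077, 0.006, 0.0]
contact_force: [-0.9, -0.1, -0.5]
opening: 0.467
```

```bash
python3 - <<'E'
from h import *
rk()
E
```

```text
rack x,y 5.5 -85.7 z 39.7 yaw err 0.001 F [-0.9 -0.1 -0.5] Frack y 0.1 t 17.35
```

Request:
{"name": "jog_arm", "arguments": {
  "series": [
    [0,-0.004,0,0],
    [0,-0.005,0,0],
    [0,-0.005,0,0],
    [0,-0.005,0,0],
    [0,-0.005,0,0],
    [0,-0.005,0,0],
    [0,-0.005,0,0],
    [0,0,0,0]
  ]
}}

```text
time: 18.02
eef_pos: [0.5475, -0.0336, 0.04]
tcp_rot: [0.997, 0.078, 0.007, 0.002]
contact_force: [0.3, -0.5, 0.3]
opening: 0.471
```

```bash
python3 - <<'E'
from h import *
rk(); crop(snap('side',18),220,110,360,240,5,'pics/side18a.png');snap('wrist',18)
E
```

```text
rack x,y 6.1 -49.1 z 40.0 yaw err 0.002 F [ 0.3 -0.5  0.3] Frack y -0.6 t 18.0167
```

View pics/side18a.png

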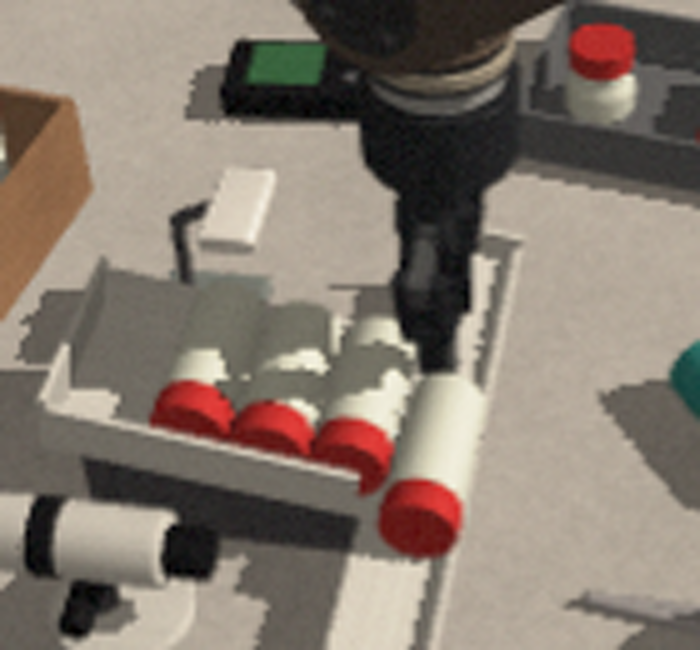

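View pics/wrist18.png

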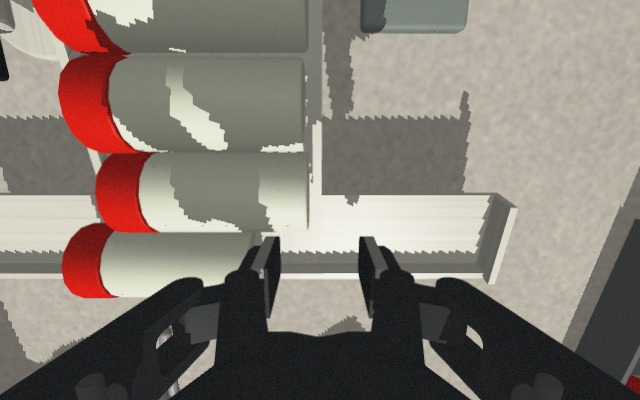

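The jar is sliding endwise: in the side view its lid moved from (306,205) to (304,213), and the other jars stayed put. I'll keep pushing.

Request:
{"name": "jog_arm", "arguments": {
  "series": [
    [0,-0.005,0,0],
    [0,-0.005,0,0],
    [0,-0.005,0,0],
    [0,-0.005,0,0],
    [0,-0.005,0,0],
    [0,-0.005,0,0],
    [0,-0.005,0,0],
    [0,-0.005,0,0]
  ]
}}

```text
time: 18.78
eef_pos: [0.5413, 0.0078, 0.04]
tcp_rot: [0.997, 0.077, 0.007, 0.002]
contact_force: [1.2, -1.2, -0.6]
opening: 0.468
```

```bash
python3 - <<'E'
from h import *
rk(); crop(snap('side',19),220,110,360,240,5,'pics/side19a.png')
E
```

```text
rack x,y 6.2 -7.2 z 40.0 yaw err 0.0 F [ 1.2 -1.2 -0.6] Frack y -1.4 t 18.7833
```

View pics/side19a.png

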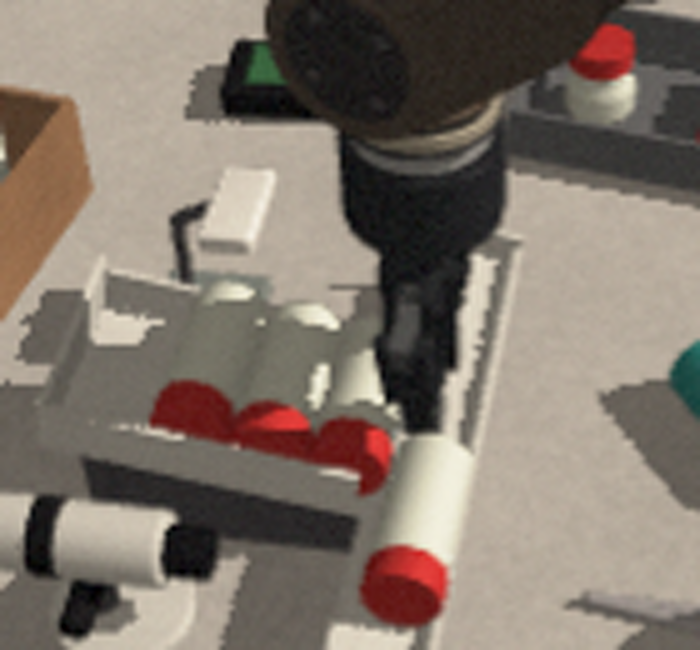

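Request:
{"name": "jog_arm", "arguments": {
  "series": [
    [0,-0.005,0,0],
    [0,-0.005,0,0],
    [0,-0.005,0,0],
    [0,-0.005,0,0],
    [0,-0.004,0,0],
    [0,0,0,0],
    [0,0,0,0],
    [0,0,0,0]
  ]
}}

```text
time: 19.5
eef_pos: [0.5367, 0.0356, 0.0398]
tcp_rot: [0.997, 0.078, 0.007, 0.002]
contact_force: [0.2, -1.2, 0.6]
opening: 0.466
```

```bash
python3 - <<'E'
from h import *
rk(); crop(snap('side',20),220,140,340,260,6,'pics/side20a.png'); snap('wrist',20)
E
```

```text
rack x,y 5.9 20.9 z 39.8 yaw err 0.002 F [ 0.2 -1.2  0.6] Frack y -1.2 t 19.5
```

View pics/side20a.png

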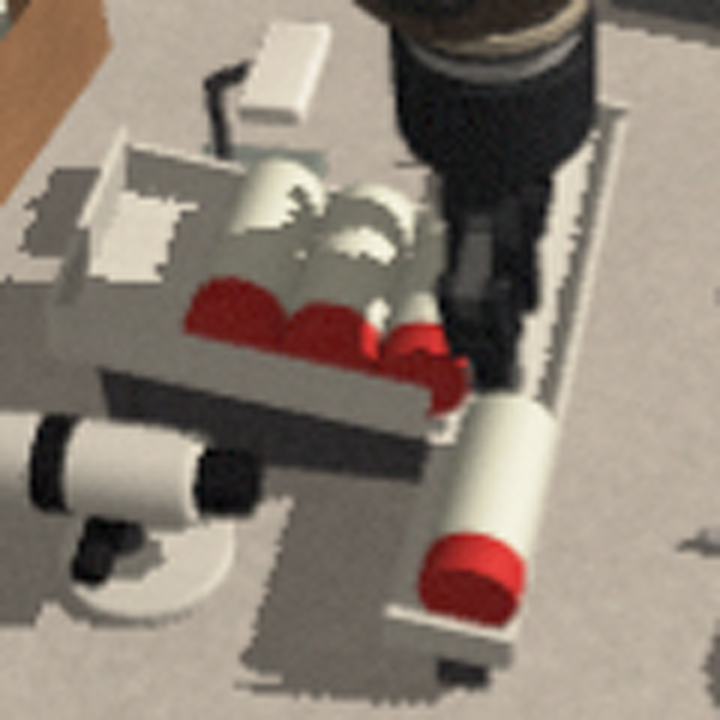

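View pics/wrist20.png

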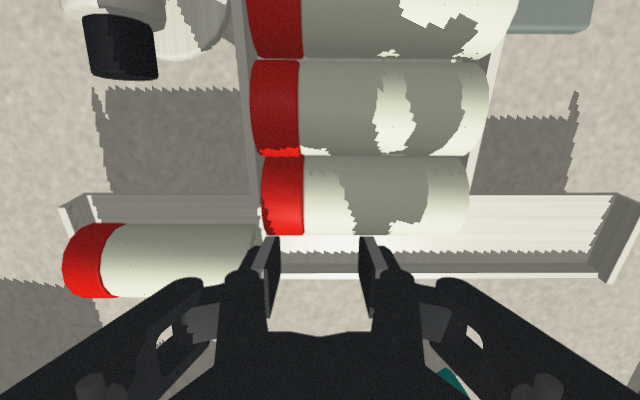

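Request:
{"name": "jog_arm", "arguments": {
  "series": [
    [0,-0.003,0,0],
    [0,-0.003,0,0],
    [0,-0.002,0,0],
    [0,0,0,0],
    [0,0,0,0],
    [0,0,0,0],
    [0,0,0,0],
    [0,0,0,0]
  ]
}}

```text
time: 20.27
eef_pos: [0.5356, 0.0428, 0.0399]
tcp_rot: [0.997, 0.077, 0.007, 0.003]
contact_force: [1.0, -2.3, -0.4]
opening: 0.471
```

```bash
python3 - <<'E'
from h import *
rk(); crop(snap('side',21),270,210,330,260,12,'pics/side21a.png'); snap('wrist',21)
E
```

```text
rack x,y 6.0 28.2 z 39.9 yaw err 0.001 F [ 1.  -2.3 -0.4] Frack y -2.4 t 20.2667
```

View pics/side21a.png

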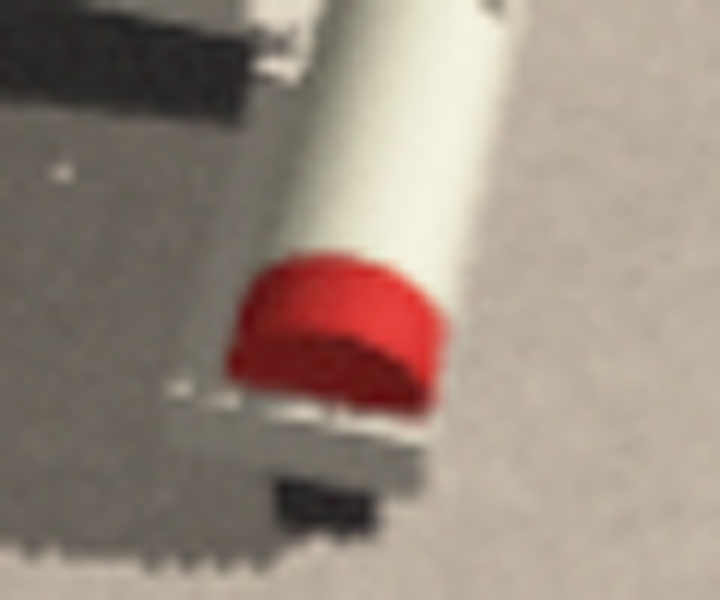

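Request:
{"name": "jog_arm", "arguments": {
  "series": [
    [0,-0.002,0,0],
    [0,-0.002,0,0],
    [0,0,0,0],
    [0,0,0,0],
    [0,0,0,0],
    [0,0,0,0],
    [0,0,0,0],
    [0,0,0,0]
  ]
}}

```text
time: 21.03
eef_pos: [0.5358, 0.0426, 0.0407]
tcp_rot: [0.997, 0.079, 0.007, 0.007]
contact_force: [-0.4, -2.4, 0.9]
opening: 0.47
```

```bash
python3 - <<'E'
from h import *
rk()
E
```

```text
rack x,y 6.1 28.0 z 40.7 yaw err 0.004 F [-0.4 -2.4  0.9] Frack y -2.3 t 21.0333
```

Request:
{"name": "jog_arm", "arguments": {
  "series": [
    [0,0,0,0],
    [0,0,0,0],
    [0,0,0,0],
    [0,0,0,0],
    [0,0,0,0],
    [0,-0.002,0,0],
    [0,-0.004,0,0],
    [0,-0.004,0,0]
  ]
}}

```text
time: 21.7
eef_pos: [0.5368, 0.0434, 0.0429]
tcp_rot: [0.996, 0.084, 0.008, 0.018]
contact_force: [-0.7, -17.8, 3.6]
opening: 0.465
```

```bash
python3 - <<'E'
from h import *
rk(); crop(snap('side',22),270,210,330,260,12,'pics/side22a.png'); snap('wrist',22)
E
```

```text
rack x,y 7.3 28.7 z 42.9 yaw err 0.014 F [ -0.7 -17.8   3.6] Frack y -17.5 t 21.7
```

View pics/side22a.png

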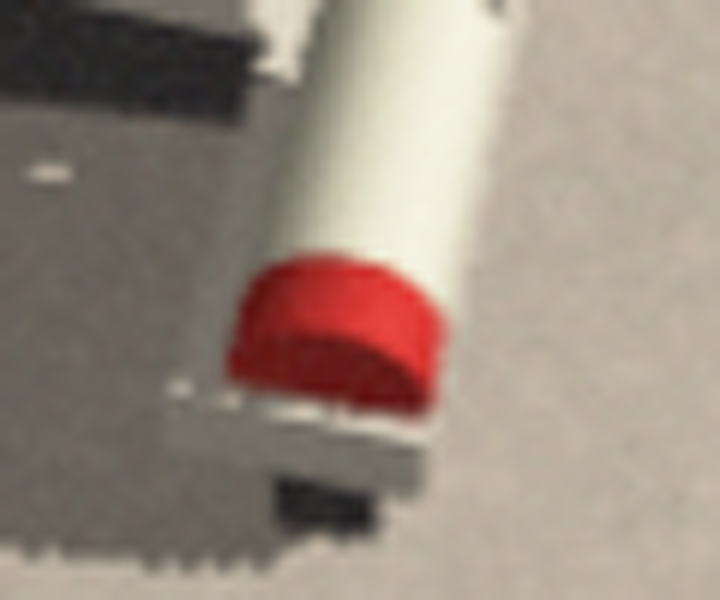

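View pics/wrist22.png

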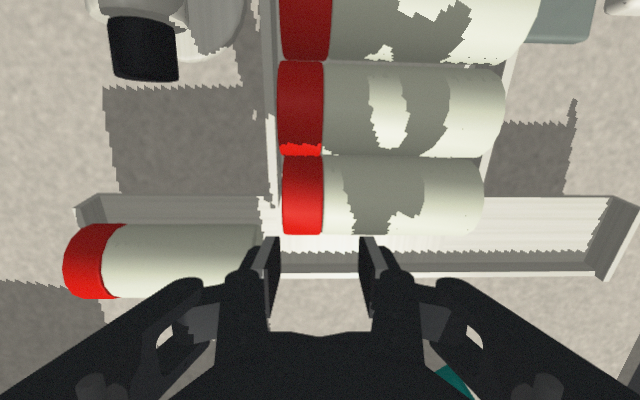

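The force rose to 17.5 N and the jar stopped moving, so it is against the end stop. I'll back off 3 mm and then lift quickly.

Request:
{"name": "jog_arm", "arguments": {
  "series": [
    [0,0.003,0,0],
    [0,0.001,0,0],
    [0,0,0,0],
    [0,0,-0.025,0],
    [0,0,-0.035,0],
    [0,0,-0.035,0],
    [0,0,-0.025,0],
    [0,0,-0.01,0]
  ]
}}

```text
time: 22.47
eef_pos: [0.53, 0.0481, 0.1711]
tcp_rot: [0.997, 0.083, 0.001, 0.012]
contact_force: [-0.2, 0.7, 0.8]
opening: 0.463
```

```bash
python3 - <<'E'
from h import *
rk(); crop(snap('side',23),220,140,340,260,6,'pics/side23a.png'); snap('wrist',23)
E
```

```text
rack x,y 1.3 34.3 z 171.1 yaw err 0.011 F [-0.2  0.7  0.8] Frack y 0.7 t 22.4667
```

View pics/side23a.png

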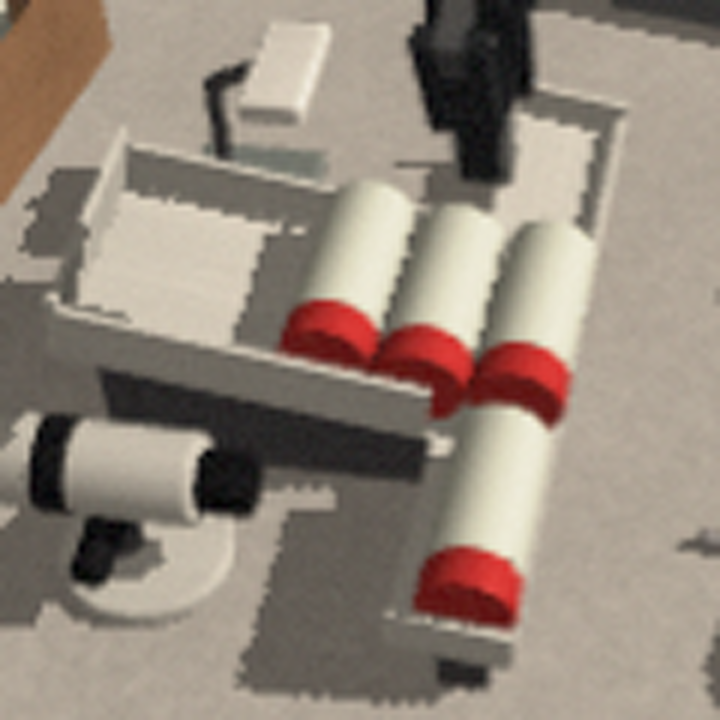

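View pics/wrist23.png

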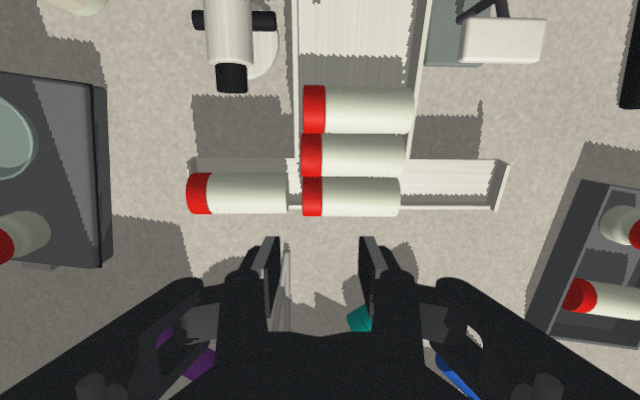

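Request:
{"name": "jog_arm", "arguments": {
  "series": [
    [-0.02,0,-0.01,0],
    [-0.02,0,-0.01,0],
    [0,0,0,0],
    [0,0,0,0],
    [0,0,0,0],
    [0,0,0,0],
    [0,0,0,0],
    [0,0,0,0]
  ]
}}

```text
time: 23.23
eef_pos: [0.4846, 0.0439, 0.1754]
tcp_rot: [0.996, 0.083, -0.01, 0.009]
contact_force: [0.4, -0.0, 0.5]
opening: 0.468
```

```bash
python3 - <<'E'
from h import *
rk(); b=snap('side',24); snap('wrist',24); crop(b,270,210,330,260,12,'pics/side24a.png'); crop(snap('side',25),300,90,420,170,6,'pics/side25t.png')
for f in ('side22','side24'):
    im=cv2.imread(f'pics/{f}.png'); h=cv2.cvtColor(im,cv2.COLOR_BGR2HSV)
    m=((h[...,1]>150)&((h[...,0]<8)|(h[...,0]>172))&(h[...,2]>70)).astype(np.uint8); m[:228]=0; m[260:]=0
    ys,xs=np.nonzero(m); print(f,xs.mean().round(2),ys.mean().round(2),xs.min(),xs.max(),ys.min(),ys.max(),len(xs))
W=cal('wrist')
E
```

```text
rack x,y -44.2 37.1 z 175.4 yaw err 0.013 F [ 0.4 -0.   0.5] Frack y -0.1 t 23.2333
side22 297.67 237.44 289 306 232 243 169
side24 297.77 237.33 289 306 231 243 172
```

View pics/side24a.png

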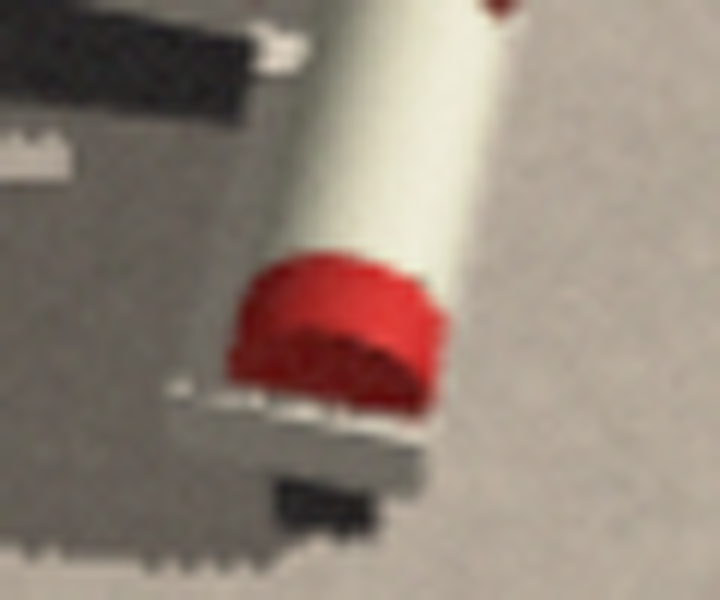

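View pics/side25t.png

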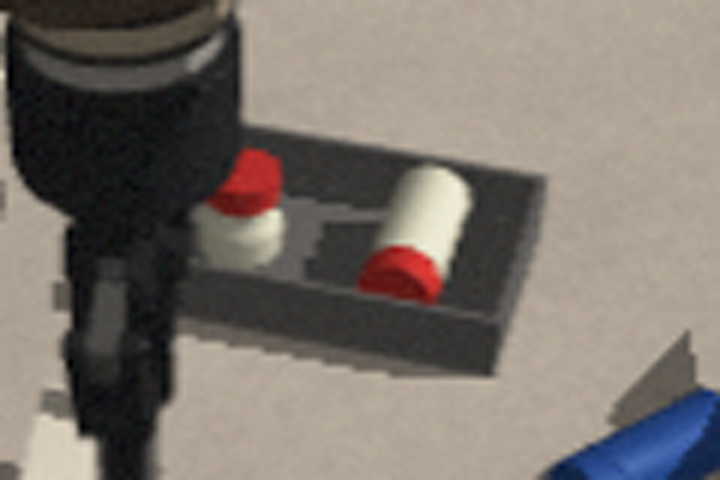

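View pics/wrist24.png

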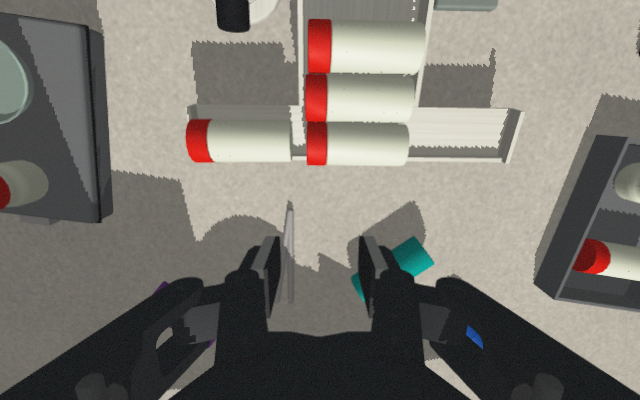

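```bash
python3 - <<'E'
from h import *
print(workorder.sign_off())
E
```

```text
the job is handed in; nothing more can be done
None
```

I did the job in the order asked and handed it in at about 23 s of the 58 s allowed; sign-off gives no verdict.

**What I did**
- **Done jar:** I lifted it from the left (microscope) wing and lowered it onto the floor of the returns tray before opening the gripper. The later pictures show it lying in the tray with the pot still upright.
- **Front jar:** I pushed it endwise from its right end, without lifting it, until it stopped moving against the left wing's end stop. The push force then rose from about 2 N to 17.5 N. I backed off 3 mm and lifted clear.

**Last checks**
- **Front jar:** its lid stayed within about 0.1 pixel in the side view before and after I let go.
- **Other jars:** the three remaining jars rolled forward evenly, and the next one lies at the front against the lip.
- **Robot and surroundings:** the arm was touching nothing and the force read about zero. I never went near the microscope or lamp, and nothing else showed any shift in the pictures. I did not measure that object by object.

**What disagreed**
- **Fingertip position:** the cameras put the fingertips about 15 mm behind the reported TCP at a 62 mm opening, not 11 mm ahead as stated. I set the grasp and push heights from the pictures; the jar touching down at the expected height agreed with that.
- **Vertical moves:** they drifted sideways by up to about 10 mm, which I corrected along the way.
- **Tray position:** the jar lies at about tray x = -38 mm, slightly off the nominal -45 mm.

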